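# Find the heavier sealed capsule on a pivot balance and keep it

### The arm

A 6-joint arm with a two-finger parallel gripper is mounted at the origin on a cart in front of the work surface, level with it; the furniture and walls round the work are solid. World frame = base frame: x ahead of the robot, y to its left, z up, the work surface at z = 0. Lengths are in m, angles in degrees, forces in N, time in s.
With the tool pointing down it reaches from about 0.4 to 0.825 m from the base axis. Payload 7 kg.
Tool frame: the origin (TCP) lies between the finger pads; the fingertips stand 11 mm ahead of it and the grasp point (between the pads) lies 8 mm behind it (r.tcp_to_tips is the distance from the TCP to the fingertips, in m); x points along the fingers, y is the direction in which the jaws open and shut, and the axes are right-handed (so a half turn about x gives the same grasp; the last joint's range is limited). The gripper opens to 88 mm and grips with 3 to 60 N. Pads are 19 mm wide; open, the fingers measure 130 mm over their backs; the gripper's body (78 mm by 193 mm) begins 47 mm behind the grasp point.
Start: joints at [82.34, 20.546, 0.682, 0, -70.136, -16.507], TCP at [0.276, 0.616, 0.238] pointing down, gripper open.
Joint ranges: [-176.03, 176.03], [-82.01, 121.73], [-58.28, 71.71], [-173.87, 95.51], [-174.79, -0.11], [-173.66, 173.66]. Speed limits (degrees/s): [136.94, 136.94, 172.46, 180, 180, 180].

### API

Orientations are given as [roll, pitch, yaw] about the fixed x, y, z axes, in that order (R = Rz(yaw) Ry(pitch) Rx(roll)).
In Python, from plant import r gives the robot as it stands.
- The arm moves only by the tool arm_command, never from a script. Its argument "plan" is a list of rows, each an object of numbers: "dx", "dy", "dz": the shift along the tool's x, y, z each as a share of 0.02 m, from -1 to 1; "wx", "wy", "wz": the turn, a rotation vector about the tool's x, y, z each as a share of 0.08 rad, from -1 to 1. In form: [{"dx": .., "dy": .., "dz": .., "wx": .., "wy": .., "wz": ..}, ...]. A call has 1 to 20 rows; each row shifts and turns the pose as measured when the row begins, along the tool's axes as they then stand; what a row does not reach is not made up. A row lasts 1/12 s, in which the tool goes at most 41.7 mm and 7.16 degrees, less where a joint would pass 70% of its speed; a pose out of reach is approached as far as the arm can. A call with a number of a shift or a turn outside -1 to 1 is refused whole. A call with a gripper value outside its range is refused whole. "fingers" is the closure, from -1 (fully open) to 1 (shut), so that 0 is half open, set as the call begins (left out, the last holds). The fingers move at their own pace and stop on an object; "force" is the grip in N (left out, the last holds). Time passes only in rows, so rows that do not move let the fingers close. It gives the time, the measured TCP pose, the force and the opening at its end, in the units of the state.
- r.get_state(): the state, without advancing time (a new reading comes with each control period).
- r.capture(name): name is "scene" or "top" or "wrist"; returns (picture, depth): 420x560x3 uint8, red, green, blue; 420x560 float32, m along the optical axis (not along the pixel's ray), 0 where there is no reading.
- r.camera_model(name): a dict with "vertical_fov" (degrees; the focal length in pixels is half the picture's height over the tangent of half this angle, whatever the lens; pixels are square), "cx", "cy" (the principal point, pixels), "dist" ([k1, k2, p1, p2, k3] as OpenCV has them; the pictures are not rectified), "R" (3x3) and "t" (3): a world point X has camera coordinates R X + t. Camera axes: x right, y down, z forward; pixel columns grow to the right and rows downward; lengths in m; the calibration is good to about 2 mm. A picture is of the moment at which its call begins: read the wrist's pose just before it. camera_model takes no time and is no camera call; for the wrist camera it gives the pose at the moment of the call.
- r.close_job(): hands the job in, once; it reports no verdict.
Trained networks look in the newest picture that a camera, given by its name, has taken for a name from the list of things; names that differ only in an ending like _2 or _b are one class to them, and where a whole thing is asked for, a point or a joint stands for the part that bears it (a point fixed in the world has none). Each returns a list of dicts, best first, with "score" (0 to 1); they miss things now and then, are a little off and sometimes report something else, mostly with a low value. They report only what shows in the picture. A call takes as long as a camera call. They do not tell look-alikes from the thing itself.
- r.cut_out(camera, query): "mask" (420x560 bool, what is visible of it) and "bbox" ([left, top, width, height] in pixels, round what is visible of it).
- r.spot_point(camera, query): "centre" ([column, row] in pixels: a listed point, or the origin of a listed thing).
The state is a dict: "time_s": time; "joints": joint angles; "qd": joint speeds; "joint_torque": joint torques, N m; "tcp_pos": TCP position; "eef_rot": TCP orientation; "contact_force": force on the tool from outside, world axes, zero at the start; "moment": the same for the moment, N m; "gripper_width": finger opening in m.
Only numpy, scipy, OpenCV 4.12 (cv2) and the standard library are available. Lean on these libraries where they do the work, as an engineer would, in place of code of your own. Each camera call takes 0.05 s, during which the arm holds its last target.

### The job

The two sealed steel capsules in the pocketed tray look the same, but one has a heavier core. Lift them out by their knobs, stand one in each pan of the balance and let go so that it tips, then stand the one whose side drops upright in the empty white dish and leave the lighter one standing in its pan. Do not tip a capsule over, press hard on the balance or disturb the amber bottle.

Things in the scene. Friction and masses are not known exactly. Their poses are not given: they have to be found in the camera images.
- tray: fixed grey tray, 180 (x) x 66 (y) x 38 mm high; origin at the centre of its underside. Three round pockets in a row along its x axis, at x = -56, 0 and +56 mm, 43 mm wide and 32 mm deep (floor 6 mm above the origin). The capsules start in the two outer pockets, the middle one is empty
- capsule_1_centre (a point): a loose steel capsule: cylinder 40 mm in diameter and 32 mm high with a knob 13 mm in diameter and 24 mm high on the middle of its top (56 mm in all); this point lies on its axis, 28 mm above its underside; z is its axis, up. In its pocket its shoulder is flush with the tray's top, so only the knob can be gripped. About 0.09 kg or 0.15 kg: which of the two capsules is the heavier differs from start to start and cannot be seen
- capsule_2_centre (a point): the other capsule, same outside, point likewise
- capsule_1: the same capsule 1 as a body, origin at the centre of its underside
- capsule_2: the same capsule 2 as a body, origin at the centre of its underside
- balance: fixed pivot balance: grey foot 75 (x) x 150 (y) x 14 mm with two upright cheeks 84 mm high (40 mm over both in x, 30 mm in y) in the middle; origin at the centre of its underside; its arms run along its y axis; the pivot is a line along its x axis, 75 mm above the origin
- beam (a joint): tilt of the balance beam about the pivot, rad: 0 level, positive when pan 1 (the one at the balance's +y) is down, negative when pan 2 (-y) is down; stops at +-0.2. The beam turns freely: a very weak centring spring levels it empty, one capsule alone or the heavier of two brings its side down to the stop within about a second, with damping
- pan_1 (a point): centre of the upper face of the floor of pan 1, fixed to the beam and tilting with it, 90 mm from the pivot along the beam to +y and 10 mm below it; z is the normal of the pan. The pan is a round shallow dish 62 mm across outside, about 55 mm inside, its rim 4 mm above its floor. It moves about 18 mm up or down at the stops
- pan_2 (a point): the same for pan 2, at -y
- dish: fixed round white dish, 80 mm across and 12 mm high, about 66 mm wide at its inner floor; origin at the centre of its underside
- dish_floor (a point): centre of the dish's inner floor, 5 mm above the worktop
- amber_bottle: loose amber bystander bottle, 42 mm in diameter, 81 mm high, behind the balance; origin at the centre of its underside
There are look-alikes about, which are no part of the job. What is shaped like the capsule_2 but blue or green is not meant.

How it is judged (in metres and radians):
On the way:
1. both capsules stand in opposite pans, released, and the beam has tipped to the heavier side, untouched by the fingers (((distance between capsule_1_centre and pan_1 below 0.031 m and contact force between each of capsule_1, capsule_2 and beam above 0.3 N and contact force between each of capsule_1, capsule_2 and the fingers below 0.05 N and distance between capsule_2_centre and pan_2 below 0.031 m) or (distance between capsule_1_centre and pan_2 below 0.031 m and contact force between each of capsule_1, capsule_2 and beam above 0.3 N and contact force between each of capsule_1, capsule_2 and the fingers below 0.05 N and distance between capsule_2_centre and pan_1 below 0.031 m)) and (value of joint beam above 0.15 rad or value of joint beam below -0.15 rad) and contact force between the fingers and beam below 0.05 N), for 0.3 s.
At the end, for the whole second after the job is handed in: The heavier capsule (the one whose side dropped; it weighs more than 1.18 N) stands upright (within 0.1 rad) and at rest in the white dish, its axis within 22 mm of the dish's centre; the lighter one stands flat and at rest in the pan in which it was weighed or the other pan; both are released (((horizontal distance between capsule_1_centre and dish_floor below 0.022 m and contact force between capsule_1 and dish above 1.18 N and angle between capsule_1_centre's own z axis and vertical below 0.1 rad and linear speed of each of capsule_1, capsule_2 below 0.02 m/s and distance between capsule_2_centre and pan_1 below 0.031 m and contact force between capsule_2 and beam above 0.3 N and contact force between capsule_2 and the fingers below 0.05 N) or (horizontal distance between capsule_1_centre and dish_floor below 0.022 m and contact force between capsule_1 and dish above 1.18 N and angle between capsule_1_centre's own z axis and vertical below 0.1 rad and linear speed of each of capsule_1, capsule_2 below 0.02 m/s and distance between capsule_2_centre and pan_2 below 0.031 m and contact force between capsule_2 and beam above 0.3 N and contact force between capsule_2 and the fingers below 0.05 N) or (horizontal distance between capsule_2_centre and dish_floor below 0.022 m and contact force between capsule_2 and dish above 1.18 N and angle between capsule_2_centre's own z axis and vertical below 0.1 rad and linear speed of each of capsule_2, capsule_1 below 0.02 m/s and distance between capsule_1_centre and pan_1 below 0.031 m and contact force between capsule_1 and beam above 0.3 N and contact force between capsule_1 and the fingers below 0.05 N) or (horizontal distance between capsule_2_centre and dish_floor below 0.022 m and contact force between capsule_2 and dish above 1.18 N and angle between capsule_2_centre's own z axis and vertical below 0.1 rad and linear speed of each of capsule_2, capsule_1 below 0.02 m/s and distance between capsule_1_centre and pan_2 below 0.031 m and contact force between capsule_1 and beam above 0.3 N and contact force between capsule_1 and the fingers below 0.05 N)) and contact force between the fingers and beam below 0.05 N); the robot touches nothing.
It fails at once if a capsule is tipped by more than 0.7 rad (angle between any of capsule_1_centre, capsule_2_centre's own z axis and vertical above 0.7 rad).
It fails at once if more than 25 N is pressed on the balance beam (contact force between beam and anything else above 25 N).
It fails at once if the amber bottle is moved by more than 25 mm (distance of amber_bottle from where it was at the start of the episode above 0.025 m).
It also fails if it takes over 67 s, if anything falls off the work surface, if the arm or the gripper's body presses on something with over 40 N, if the wrist force passes 120 N, or if a joint passes its speed limit or range.

## Working session

There is one attempt and no reset: what is moved stays moved. The work goes in short steps, Python scripts to look and compute and a tool call to move; the robot and the scene stay as the last step left them, time stands still between calls to the robot, and variables do not carry over. Pictures are saved under pics/ and viewed, and the job is handed in when it is done.

Besides the shell and the picture viewer there is one more tool, called after "Request:" in YAML: its name, and indented under it one key for each argument. arm_command: Moves the arm, as the interface text tells. Shift numbers are shares of 0.02 m and turn numbers shares of 0.08 rad, none past 1 either way. Its arguments: {"type":"object","properties":{"plan":{"type":"array","items":{"type":"object","properties":{"dx":{"type":"number"},"dy":{"type":"number"},"dz":{"type":"number"},"wx":{"type":"number"},"wy":{"type":"number"},"wz":{"type":"number"}}}},"fingers":{"type":"number"},"force":{"type":"number"}},"required":["plan"]}

```bash
mkdir -p pics; ls; python3 - <<'E'
from plant import r
import cv2,json
print(r.get_state())
for c in ["scene","top","wrist"]:
    p,d=r.capture(c); cv2.imwrite(f"pics/{c}0.png",p[:,:,::-1])
    m=r.camera_model(c); print(c,m)
E
```

```text
pics
{'time_s': 0.0, 'joints': array([ 8.23408610e+01,  2.05902112e+01,  6.33012558e-01, -2.08183388e-02,
       -7.01393120e+01, -1.65091144e+01]), 'qd': array([ 0.00774546,  0.14340979, -0.05394014, -0.07435977, -0.0170491 ,
       -0.00998873]), 'joint_torque': array([ 1.62910026e-03, -5.82714415e+01,  2.93058836e+01,  6.99696198e+00,
        6.97512121e-03, -1.62443766e-04]), 'tcp_pos': array([0.27615494, 0.6153738 , 0.23662855]), 'eef_rot': array([  95.0475307 ,   89.90152445, -109.12781184]), 'contact_force': array([ 0.49147706, -0.53312504, -1.27071151]), 'moment': array([-0.03022136,  0.04153311, -0.06914965]), 'gripper_width': 0.087732495697674}
scene {'vertical_fov': 52.88979847342209, 'cx': 282.33376360833375, 'cy': 204.08715969059313, 'dist': array([0.03533879, 0.        , 0.        , 0.        , 0.        ]), 'R': array([[-0.87036095, -0.49223541, -0.01327074],
       [-0.3548489 ,  0.64566631, -0.67616365],
       [ 0.34140016, -0.58379733, -0.73663194]]), 't': array([0.54255432, 0.25312409, 0.86715282])}
top {'vertical_fov': 56.62123791202774, 'cx': 278.8521731116373, 'cy': 213.27112279610222, 'dist': array([0.01805722, 0.        , 0.        , 0.        , 0.        ]), 'R': array([[-0.02008923, -0.99914942, -0.03601188],
       [-0.99492891,  0.02352896, -0.09778987],
       [ 0.09855401,  0.03386474, -0.99455532]]), 't': array([0.06656401, 0.59197968, 0.91030563])}
wrist {'vertical_fov': 64.08320969840277, 'cx': 280.06244411338264, 'cy': 215.27676988328597, 'dist': array([-0.0832268,  0.       ,  0.       ,  0.       ,  0.       ]), 'R': array([[-4.10008250e-01, -9.12081504e-01,  7.52011044e-04],
       [-8.77622740e-01,  3.94742216e-01,  2.71950195e-01],
       [-2.48337593e-01,  1.10841842e-01, -9.62311034e-01]]), 't': array([ 0.67397926, -0.03321982,  0.39007085])}
```

View pics/scene0.png

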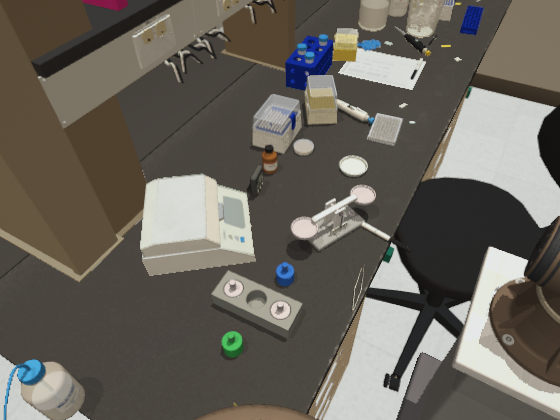

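View pics/top0.png

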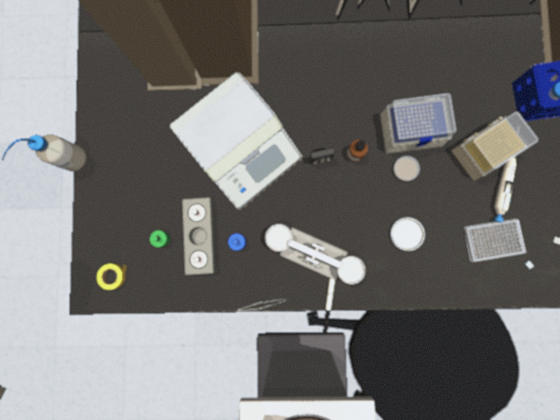

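View pics/wrist0.png

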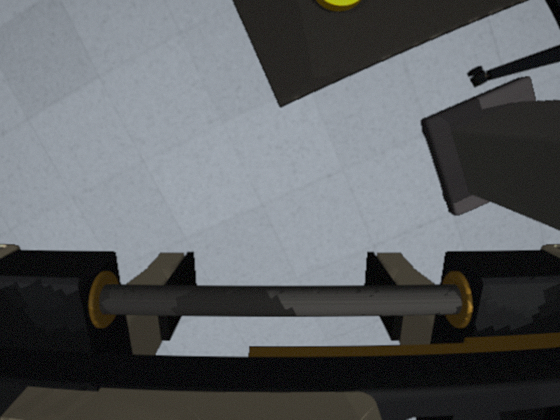

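```bash
cat > h.py <<'E'
from plant import r
import numpy as np, cv2
from scipy.spatial.transform import Rotation as Ro
def K(m):
    f=210/np.tan(np.radians(m['vertical_fov']/2)); return np.array([[f,0,m['cx']],[0,f,m['cy']],[0,0,1]])
def onz(m,px,z):
    u=cv2.undistortPoints(np.array([[px]],float),K(m),m['dist'])[0,0]
    R=np.array(m['R']);t=np.array(m['t']); c=-R.T@t; d=R.T@np.array([u[0],u[1],1]); return c+d*(z-c[2])/d[2]
def proj(m,X):
    p,_=cv2.projectPoints(np.array(X,float).reshape(-1,3),cv2.Rodrigues(np.array(m['R']))[0],np.array(m['t']),K(m),m['dist']); return p[:,0]
def cloud(m,d):
    v,u=np.mgrid[0:420,0:560]; un=cv2.undistortPoints(np.stack([u,v],-1).reshape(-1,1,2).astype(float),K(m),m['dist'])[:,0]
    P=np.c_[un,np.ones(len(un))]*d.reshape(-1,1); R=np.array(m['R']); return ((P-np.array(m['t']))@R).reshape(420,560,3)
E
python3 - <<'E'
from h import *
Z={'capsule_1_centre':0.034,'capsule_1':0.006,'pan_1':.065,'pan_2':.065,'dish_floor':.005,'dish':0,'tray':0,'balance':0,'amber_bottle':0}
for c in ['top','scene']:
    p,d=r.capture(c); m=r.camera_model(c); np.save(f'{c}_d.npy',d);np.save(f'{c}_p.npy',p)
    for q in Z:
        for o in r.spot_point(c,q)[:5]:
            print(c,q,round(o['score'],2),np.round(o['centre'],1),np.round(onz(m,o['centre'],Z[q]),4))
print(r.get_state()['time_s'])
E
```

```text
top capsule_1_centre 0.7 [197.3 260.5] [0.4841 0.2507 0.034 ]
top capsule_1_centre 0.41 [279.2 236.8] [0.5364 0.0538 0.034 ]
top capsule_1 0.74 [202.7 257.5] [0.4907 0.2442 0.006 ]
top capsule_1 0.65 [200.3 213.2] [0.6005 0.2502 0.006 ]
top capsule_1 0.65 [161.4 239.7] [0.5367 0.3473 0.006 ]
top capsule_1 0.55 [239.3 242.3] [0.5261 0.1534 0.006 ]
top pan_1 0.81 [347.8 269.4] [ 0.4579 -0.1019  0.065 ]
top pan_1 0.65 [278.8 237.5] [0.5337 0.0537 0.065 ]
top pan_2 0.81 [347.8 269.4] [ 0.4579 -0.1019  0.065 ]
top pan_2 0.65 [278.8 237.5] [0.5337 0.0537 0.065 ]
top dish_floor 0.68 [407.8 233.3] [ 0.5395 -0.2582  0.005 ]
top dish_floor 0.41 [347.7 270.9] [ 0.4515 -0.1097  0.005 ]
top dish 0.77 [403.8 234.9] [ 0.536  -0.2498  0.    ]
top tray 0.6 [200.3 236.4] [0.543  0.2516 0.    ]
top balance 0.89 [313.9 252.8] [ 0.4967 -0.0296  0.    ]
top amber_bottle 0.59 [355.  152.9] [ 0.7439 -0.1395  0.    ]
scene capsule_1_centre 0.81 [281.  305.8] [0.4914 0.238  0.034 ]
scene capsule_1_centre 0.34 [232.7 293.5] [0.5947 0.2624 0.034 ]
scene capsule_1 0.9 [233.9 347.9] [0.5355 0.3503 0.006 ]
scene capsule_1 0.8 [279.4 319.1] [0.4872 0.2529 0.006 ]
scene capsule_1 0.8 [282.6 275.7] [0.5335 0.1575 0.006 ]
scene capsule_1 0.55 [232.1 295. ] [0.6055 0.2536 0.006 ]
scene pan_1 0.75 [305.7 228.5] [0.5302 0.0541 0.065 ]
scene pan_1 0.71 [363.7 196.8] [ 0.4521 -0.1031  0.065 ]
scene pan_2 0.75 [305.7 228.5] [0.5302 0.0541 0.065 ]
scene pan_2 0.71 [363.7 196.8] [ 0.4521 -0.1031  0.065 ]
scene dish_floor 0.75 [354.  166.9] [ 0.535  -0.2556  0.005 ]
scene dish_floor 0.56 [353.4 165.3] [ 0.5391 -0.261   0.005 ]
scene dish 0.56 [352.  167.1] [ 0.5413 -0.2575 -0.    ]
scene tray 0.89 [257.7 305.3] [0.5456 0.2451 0.    ]
scene balance 0.84 [332.6 227.1] [ 0.4964 -0.0303  0.    ]
scene amber_bottle 0.93 [271.6 169.6] [ 0.7369 -0.1388 -0.    ]
1.15
```

```bash
python3 - <<'E'
from h import *
for c in ['top','scene']:
    d=np.load(f'{c}_d.npy'); m=r.camera_model(c); C=cloud(m,d); C[d==0]=np.nan
    for n,(x,y) in {'k1':(.487,.248),'k2':(.6,.252)}.items():
        s=(np.hypot(C[...,0]-x,C[...,1]-y)<.025)&(C[...,2]>.05)
        P=C[s]; print(c,n,len(P),np.round(P.mean(0),4),np.round((P.min(0)+P.max(0))/2,4),np.round(P.max(0),4))
    s=(np.abs(C[...,0]-.545)<.12)&(np.abs(C[...,1]-.25)<.08)&(abs(C[...,2]-.038)<.006)
    uv=np.argwhere(s).astype(np.int32)
    P=C[s][:,:2].astype(np.float32); print('tray',len(P),cv2.minAreaRect(P))
    for n,(x,y) in {'p1':(.531,.054),'p2':(.455,-.1025)}.items():
        s=(np.hypot(C[...,0]-x,C[...,1]-y)<.04)&(C[...,2]>.045)&(C[...,2]<.085)
        P=C[s]; print(c,n,len(P),np.round(np.median(P,0),4),cv2.minEnclosingCircle(P[:,:2].astype(np.float32)))
    s=(np.hypot(C[...,0]-.537,C[...,1]+.257)<.06)&(C[...,2]>.008)&(C[...,2]<.03)
    P=C[s]; print('dish',len(P),cv2.minEnclosingCircle(P[:,:2].astype(np.float32)))
    # ring check edges
    s=(np.hypot(C[...,0]-.537,C[...,1]+.257)<.07); P=C[s]; print('floor z', np.round(np.percentile(P[:,2],[5,50,95]),4))
p=np.load('top_p.npy')[:,:,::-1]; cv2.imwrite('pics/topz.png',cv2.resize(p[150:300,150:450],None,fx=2.6,fy=2.6,interpolation=cv2.INTER_CUBIC))
p=np.load('scene_p.npy')[:,:,::-1]; cv2.imwrite('pics/scenez.png',cv2.resize(p[130:360,190:430],None,fx=2.6,fy=2.6,interpolation=cv2.INTER_CUBIC))
E
```

```text
top k1 32 [0.4876 0.2473 0.0596] [0.487  0.2484 0.0578] [0.4928 0.2548 0.0649]
top k2 29 [0.5991 0.2523 0.0607] [0.5991 0.2529 0.0587] [0.6051 0.259  0.064 ]
tray 1743 ((0.5489887595176697, 0.2503899335861206), (0.15797936916351318, 0.19342763721942902), 88.98475646972656)
top p1 590 [0.5325 0.0537 0.0645] ((0.5322278141975403, 0.049821194261312485), 0.03624749556183815)
top p2 618 [ 0.4584 -0.1062  0.0646] ((0.46196603775024414, -0.10253262519836426), 0.03693326935172081)
dish 152 ((0.5380306839942932, -0.25678351521492004), 0.03967362642288208)
floor z [-0.0036  0.0001  0.0089]
scene k1 49 [0.4861 0.2501 0.06  ] [0.4868 0.2492 0.0586] [0.4931 0.2551 0.0656]
scene k2 44 [0.5975 0.2546 0.0599] [0.5979 0.2539 0.0583] [0.6041 0.2601 0.0651]
tray 2275 ((0.558393120765686, 0.25017431378364563), (0.21292437613010406, 0.1595802754163742), 0.005888728890568018)
scene p1 526 [0.5308 0.0539 0.0659] ((0.5297636985778809, 0.05163423717021942), 0.03671299293637276)
scene p2 413 [ 0.4569 -0.1064  0.0656] ((0.4574723541736603, -0.10136780142784119), 0.037835363298654556)
dish 108 ((0.5393034815788269, -0.25436532497406006), 0.04175962507724762)
floor z [-0.0026  0.001   0.0103]
```

View pics/topz.png

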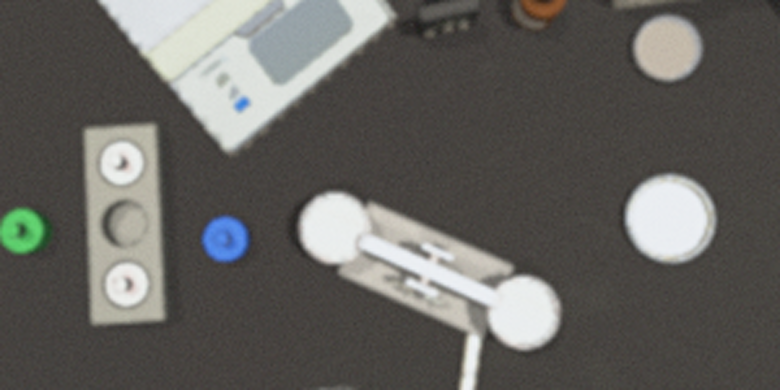

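View pics/scenez.png

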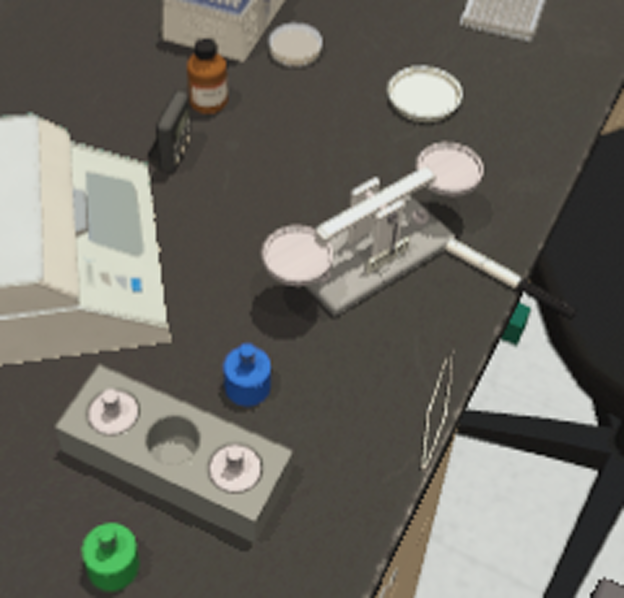

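```bash
cat >> h.py <<'E'
def goal(pos,jaw,tilt=None):
    """tool x down, tool y along jaw(deg, world xy). returns R"""
    a=np.radians(jaw); y=np.array([np.cos(a),np.sin(a),0]); x=np.array([0,0,-1.]); z=np.cross(x,y)
    return np.c_[x,y,z]
def pose():
    s=r.get_state(); return s,np.array(s['tcp_pos']),Ro.from_euler('xyz',s['eef_rot'],degrees=True).as_matrix()
def todo(pos,jaw,Rg=None):
    s,p,R=pose(); Rg=goal(pos,jaw) if Rg is None else Rg
    d=R.T@(np.array(pos)-p)/.02; w=Ro.from_matrix(R.T@Rg).as_rotvec()/.08
    print('t',round(s['time_s'],2),'p',np.round(p,4),'w',round(s['gripper_width'],4),'F',np.round(s['contact_force'],1)); print('shares d',np.round(d,2),'w',np.round(w,2))
E
python3 - <<'E'
from h import *
s,p,R=pose(); print(np.round(R,3), 'jaw',np.degrees(np.arctan2(R[1,1],R[0,1])))
d=np.load('top_d.npy'); C=cloud(r.camera_model('top'),d)
for a,b in [((245,195),0),((240,205),0),((262,190),0),((215,165),0),((205,155),0),((285,160),0),((240,90),0),((230,190),0)]: print(a,np.round(C[a[1],a[0]],3))
for j in (65,-115,-25,155): print(j); todo([.487,.249,.12],j)
E
```

```text
[[-0.    -0.409 -0.912]
 [-0.    -0.912  0.409]
 [-1.     0.    -0.   ]] jaw -114.16743746062487
(245, 195) [0.639 0.135 0.034]
(240, 205) [0.616 0.148 0.029]
(262, 190) [0.654 0.095 0.014]
(215, 165) [0.698 0.193 0.107]
(205, 155) [0.72  0.213 0.116]
(285, 160) [0.722 0.036 0.039]
(240, 90) [0.868 0.133 0.115]
(230, 190) [0.649 0.168 0.055]
65
t 1.15 p [0.2764 0.6158 0.2376] w 0.0878 F [ 0.1 -1.4 -0.1]
shares d [  5.88  12.42 -17.12] w [-39.09   0.    -0.  ]
-115
t 1.15 p [0.2764 0.6158 0.2376] w 0.0878 F [ 0.1 -1.4 -0.1]
shares d [  5.88  12.42 -17.12] w [ 0.18 -0.   -0.  ]
-25
t 1.15 p [0.2764 0.6158 0.2376] w 0.0878 F [ 0.1 -1.4 -0.1]
shares d [  5.88  12.42 -17.12] w [-19.45   0.    -0.  ]
155
t 1.15 p [0.2764 0.6158 0.2376] w 0.0878 F [ 0.1 -1.4 -0.1]
shares d [  5.88  12.42 -17.12] w [19.82 -0.   -0.  ]
```

Request:
arm_command:
  plan:
    - {"dx":0.1,"dy":0.69,"dz":-0.95}
    - {"dx":0.1,"dy":0.69,"dz":-0.95}
    - {"dx":0.2,"dy":0.69,"dz":-0.95}
    - {"dx":0.2,"dy":0.69,"dz":-0.95}
    - {"dx":0.2,"dy":0.69,"dz":-0.95}
    - {"dx":0.2,"dy":0.69,"dz":-0.95}
    - {"dx":0.2,"dy":0.69,"dz":-0.95}
    - {"dx":0.2,"dy":0.69,"dz":-0.95}
    - {"dx":0.3,"dy":0.69,"dz":-0.95}
    - {"dx":0.3,"dy":0.69,"dz":-0.95}
    - {"dx":0.3,"dy":0.69,"dz":-0.95}
    - {"dx":0.3,"dy":0.69,"dz":-0.95}
    - {"dx":0.3,"dy":0.69,"dz":-0.95}
    - {"dx":0.3,"dy":0.69,"dz":-0.95}
    - {"dx":0.3,"dy":0.69,"dz":-0.95}
    - {"dx":0.3,"dy":0.69,"dz":-0.95}
    - {"dx":0.3,"dy":0.69,"dz":-0.95}
  fingers: 0.1
  force: 15

```text
schema error: expected keys dx, dy, dz, wx, wy, wz
```

```bash
python3 - <<'E'
from h import *
print(np.round(r.get_state()['joints'],1)); todo([.487,.249,.14],-115); todo([.487,.249,.14],-25)
E
```

```text
[ 82.3  20.5   0.7   0.  -70.1 -16.5]
t 1.15 p [0.2764 0.6158 0.2376] w 0.0878 F [ 0.1 -1.4 -0.1]
shares d [  4.88  12.42 -17.12] w [ 0.18 -0.   -0.  ]
t 1.15 p [0.2764 0.6158 0.2376] w 0.0878 F [ 0.1 -1.4 -0.1]
shares d [  4.88  12.42 -17.12] w [-19.45   0.    -0.  ]
```

All six keys are needed in each row.

Request:
arm_command:
  plan:
    - {"dx":0.1,"dy":0.69,"dz":-0.95,"wx":0,"wy":0,"wz":0}
    - {"dx":0.1,"dy":0.69,"dz":-0.95,"wx":0,"wy":0,"wz":0}
    - {"dx":0.1,"dy":0.69,"dz":-0.95,"wx":0,"wy":0,"wz":0}
    - {"dx":0.2,"dy":0.69,"dz":-0.95,"wx":0,"wy":0,"wz":0}
    - {"dx":0.2,"dy":0.69,"dz":-0.95,"wx":0,"wy":0,"wz":0}
    - {"dx":0.2,"dy":0.69,"dz":-0.95,"wx":0,"wy":0,"wz":0}
    - {"dx":0.2,"dy":0.69,"dz":-0.95,"wx":0,"wy":0,"wz":0}
    - {"dx":0.2,"dy":0.69,"dz":-0.95,"wx":0,"wy":0,"wz":0}
    - {"dx":0.3,"dy":0.69,"dz":-0.95,"wx":0,"wy":0,"wz":0}
    - {"dx":0.3,"dy":0.69,"dz":-0.95,"wx":0,"wy":0,"wz":0}
    - {"dx":0.3,"dy":0.69,"dz":-0.95,"wx":0,"wy":0,"wz":0}
    - {"dx":0.3,"dy":0.69,"dz":-0.95,"wx":0,"wy":0,"wz":0}
    - {"dx":0.3,"dy":0.69,"dz":-0.95,"wx":0,"wy":0,"wz":0}
    - {"dx":0.3,"dy":0.69,"dz":-0.95,"wx":0,"wy":0,"wz":0}
    - {"dx":0.3,"dy":0.69,"dz":-0.95,"wx":0,"wy":0,"wz":0}
    - {"dx":0.3,"dy":0.69,"dz":-0.95,"wx":0,"wy":0,"wz":0}
  fingers: 0.1
  force: 15

```text
time_s: 2.48
tcp_pos: [0.47, 0.2808, 0.1624]
eef_rot: [-99.3, 89.6, 57.0]
contact_force: [-0.5, 0.0, -0.4]
gripper_width: 0.0395
```

```bash
python3 - <<'E'
from h import *
print(np.round(r.get_state()['joints'],1)); todo([.487,.249,.14],-115); todo([.487,.249,.14],-25)
E
```

```text
[ 51.3  12.  -21.8  -0.1 -55.8  15. ]
t 2.48 p [0.47   0.2808 0.1624] w 0.0395 F [-0.5  0.  -0.4]
shares d [ 1.11  1.12 -1.41] w [ 0.28 -0.01  0.1 ]
t 2.48 p [0.47   0.2808 0.1624] w 0.0395 F [-0.5  0.  -0.4]
shares d [ 1.11  1.12 -1.41] w [-19.36  -0.09   0.06]
```

Request:
arm_command:
  plan:
    - {"dx":0.5,"dy":0.56,"dz":-0.7,"wx":0.1,"wy":0,"wz":0.1}
    - {"dx":0.5,"dy":0.56,"dz":-0.7,"wx":0.1,"wy":0,"wz":0}
    - {"dx":0,"dy":0,"dz":0,"wx":0,"wy":0,"wz":0}

```text
time_s: 2.73
tcp_pos: [0.4883, 0.2439, 0.1412]
eef_rot: [136.7, 89.9, -68.2]
contact_force: [-0.1, -0.6, -1.2]
gripper_width: 0.0395
```

```bash
python3 - <<'E'
from h import *
m=r.camera_model('wrist'); p,d=r.capture('wrist'); cv2.imwrite('pics/w1.png',p[:,:,::-1])
todo([.487,.249,.052],-115)
print(proj(m,[[.487,.249,.062],[.487,.249,.038]]))
for q in ['capsule_1_centre','capsule_1']:
    for o in r.spot_point('wrist',q)[:4]: print(q,round(o['score'],2),np.round(o['centre'],1),np.round(onz(m,o['centre'],.034 if 'ce' in q else .006),4))
C=cloud(m,d)
s=(np.hypot(C[...,0]-.487,C[...,1]-.249)<.02)&(C[...,2]>.055)&(C[...,2]<.066)&(d>0); P=C[s]
print(len(P),P.mean(0),P.min(0),P.max(0))
E
```

```text
t 2.78 p [0.4884 0.2451 0.1421] w 0.0394 F [0.2 1.2 0.3]
shares d [ 4.5  -0.15  0.15] w [ 0.04 -0.02  0.  ]
[[273.64357954 234.12882797]
 [274.19419183 224.13701449]]
capsule_1_centre 0.74 [278.4 221.3] [0.4866 0.2456 0.034 ]
capsule_1 0.84 [213.4  87.9] [0.602  0.2494 0.006 ]
capsule_1 0.66 [151.3 201.6] [0.5421 0.3426 0.006 ]
capsule_1 0.64 [352.  126.2] [0.5275 0.1601 0.006 ]
292 [0.4896806  0.24691632 0.06110031] [0.48242654 0.24062854 0.055012  ] [0.49557422 0.2537888  0.06354415]
```

View pics/w1.png

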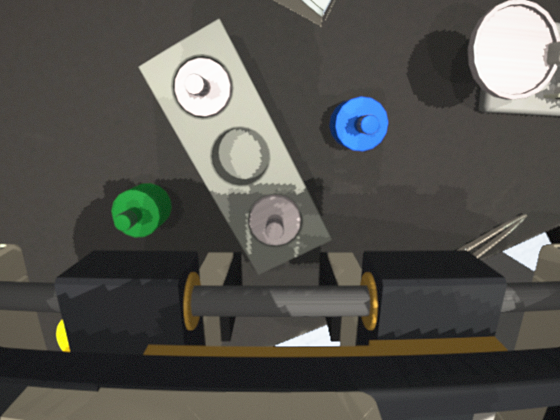

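```bash
python3 - <<'E'
from h import *
todo([.4882,.2477,.0525],-115)
E
```

```text
t 2.88 p [0.4886 0.247  0.1432] w 0.0394 F [0.2 0.3 0.5]
shares d [ 4.54 -0.01  0.05] w [ 0.06 -0.03  0.03]
```

Request:
arm_command:
  plan:
    - {"dx":0.9,"dy":0,"dz":0.05,"wx":0,"wy":0,"wz":0}
    - {"dx":0.9,"dy":0,"dz":0,"wx":0,"wy":0,"wz":0}
    - {"dx":0.9,"dy":0,"dz":0,"wx":0,"wy":0,"wz":0}
    - {"dx":0.7,"dy":0,"dz":0,"wx":0,"wy":0,"wz":0}
    - {"dx":0.5,"dy":0,"dz":0,"wx":0,"wy":0,"wz":0}
    - {"dx":0.2,"dy":0,"dz":0,"wx":0,"wy":0,"wz":0}

```text
time_s: 3.38
tcp_pos: [0.4902, 0.2561, 0.0644]
eef_rot: [-118.5, 89.0, 37.2]
contact_force: [-0.8, 0.0, -0.4]
gripper_width: 0.0392
```

```bash
python3 - <<'E'
from h import *
todo([.4882,.2477,.0525],-115)
E
```

```text
t 3.38 p [0.4902 0.2561 0.0644] w 0.0392 F [-0.8  0.  -0.4]
shares d [ 0.59  0.43 -0.08] w [ 0.15 -0.1   0.18]
```

Request:
arm_command:
  plan:
    - {"dx":0.2,"dy":0.4,"dz":-0.1,"wx":0.1,"wy":-0.1,"wz":0.15}
    - {"dx":0.2,"dy":0,"dz":0,"wx":0,"wy":0,"wz":0}
    - {"dx":0,"dy":0,"dz":0,"wx":0,"wy":0,"wz":0}

```text
time_s: 3.63
tcp_pos: [0.4886, 0.249, 0.0563]
eef_rot: [-75.9, 89.9, 79.4]
contact_force: [0.2, 1.2, -1.1]
gripper_width: 0.0395
```

```bash
python3 - <<'E'
from h import *
todo([.4882,.2477,.0525],-115)
E
```

```text
t 3.63 p [0.4886 0.249  0.0563] w 0.0395 F [ 0.2  1.2 -1.1]
shares d [ 0.19  0.07 -0.01] w [0.07 0.01 0.03]
```

Request:
arm_command:
  plan:
    - {"dx":0.18,"dy":0.05,"dz":0,"wx":0,"wy":0,"wz":0}
    - {"dx":0.05,"dy":0,"dz":0,"wx":0,"wy":0,"wz":0}

```text
time_s: 3.8
tcp_pos: [0.4888, 0.2485, 0.0525]
eef_rot: [-92.6, 89.8, 62.8]
contact_force: [0.2, -0.7, 0.7]
gripper_width: 0.0395
```

Request:
arm_command:
  plan:
    - {"dx":0,"dy":0,"dz":0,"wx":0,"wy":0,"wz":0}
    - {"dx":0,"dy":0,"dz":0,"wx":0,"wy":0,"wz":0}
    - {"dx":0,"dy":0,"dz":0,"wx":0,"wy":0,"wz":0}
    - {"dx":0,"dy":0,"dz":0,"wx":0,"wy":0,"wz":0}
  fingers: 1
  force: 20

```text
time_s: 4.13
tcp_pos: [0.4894, 0.2487, 0.0534]
eef_rot: [-99.7, 89.7, 55.7]
contact_force: [-0.5, -0.2, 0.5]
gripper_width: 0.0179
```

```bash
python3 - <<'E'
from h import *
todo([.4882,.2477,.0525],-115)
E
```

```text
t 4.13 p [0.4894 0.2487 0.0534] w 0.0179 F [-0.5 -0.2  0.5]
shares d [0.05 0.07 0.03] w [ 0.07 -0.01  0.07]
```

Request:
arm_command:
  plan:
    - {"dx":0.05,"dy":0,"dz":0,"wx":0,"wy":0,"wz":0}
    - {"dx":0,"dy":0,"dz":0,"wx":0,"wy":0,"wz":0}
    - {"dx":0,"dy":0,"dz":0,"wx":0,"wy":0,"wz":0}

```text
time_s: 4.38
tcp_pos: [0.4896, 0.2488, 0.0528]
eef_rot: [-101.0, 89.6, 54.3]
contact_force: [-0.5, 0.5, -0.8]
gripper_width: 0.0121
```

Request:
arm_command:
  plan:
    - {"dx":-0.3,"dy":0,"dz":0,"wx":0,"wy":0,"wz":0}
    - {"dx":-0.5,"dy":0,"dz":0,"wx":0,"wy":0,"wz":0}
    - {"dx":-0.6,"dy":0,"dz":0,"wx":0,"wy":0,"wz":0}
    - {"dx":-0.8,"dy":0,"dz":0,"wx":0,"wy":0,"wz":0}
    - {"dx":-0.8,"dy":0,"dz":0,"wx":0,"wy":0,"wz":0}
    - {"dx":-0.8,"dy":0,"dz":0,"wx":0,"wy":0,"wz":0}
    - {"dx":-0.6,"dy":0,"dz":0,"wx":0,"wy":0,"wz":0}

```text
time_s: 4.97
tcp_pos: [0.4878, 0.2471, 0.1453]
eef_rot: [-53.8, 89.9, 101.5]
contact_force: [0.4, 0.5, -0.3]
gripper_width: 0.0122
```

```bash
python3 - <<'E'
from h import *
todo([.531,.054,.16],155)
p,d=r.capture('scene'); cv2.imwrite('pics/s2.png',p[:,:,::-1])
p,d=r.capture('wrist'); cv2.imwrite('pics/w2.png',p[:,:,::-1])
E
```

```text
t 4.97 p [0.4878 0.2471 0.1453] w 0.0122 F [ 0.4  0.5 -0.3]
shares d [-0.75  7.87 -6.  ] w [19.7   0.02  0.  ]
```

View pics/s2.png

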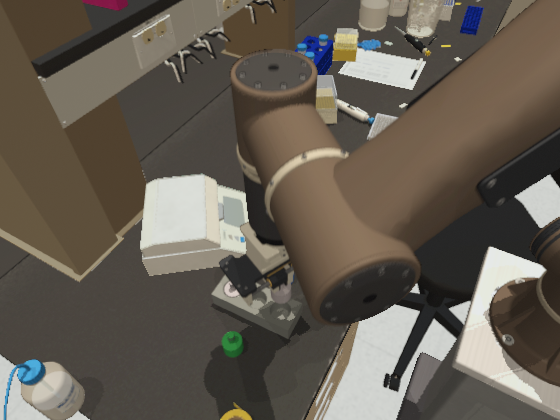

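View pics/w2.png

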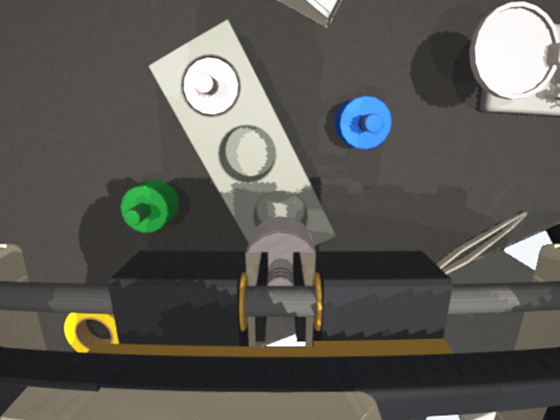

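```bash
cat >> h.py <<'E'
def table(pos,jaw,n,Rg=None):
    s,p,R=pose(); Rg=goal(pos,jaw) if Rg is None else Rg
    w=Ro.from_matrix(R.T@Rg).as_rotvec(); st=(np.array(pos)-p)/n
    for i in range(n):
        Ri=R@Ro.from_rotvec(w*i/n).as_matrix(); print(i,np.round(Ri.T@st/.02,2),np.round(w/n/.08,2))
E
python3 - <<'E'
from h import *
table([.531,.054,.16],155,20)
E
```

```text
0 [-0.04  0.4  -0.3 ] [0.99 0.   0.  ]
1 [-0.04  0.37 -0.33] [0.99 0.   0.  ]
2 [-0.04  0.34 -0.36] [0.99 0.   0.  ]
3 [-0.04  0.32 -0.38] [0.99 0.   0.  ]
4 [-0.04  0.28 -0.41] [0.99 0.   0.  ]
5 [-0.04  0.25 -0.43] [0.99 0.   0.  ]
6 [-0.04  0.22 -0.45] [0.99 0.   0.  ]
7 [-0.03  0.18 -0.46] [0.99 0.   0.  ]
8 [-0.03  0.14 -0.47] [0.99 0.   0.  ]
9 [-0.03  0.11 -0.48] [0.99 0.   0.  ]
10 [-0.03  0.07 -0.49] [0.99 0.   0.  ]
11 [-0.03  0.03 -0.5 ] [0.99 0.   0.  ]
12 [-0.03 -0.01 -0.5 ] [0.99 0.   0.  ]
13 [-0.03 -0.05 -0.49] [0.99 0.   0.  ]
14 [-0.03 -0.09 -0.49] [0.99 0.   0.  ]
15 [-0.03 -0.13 -0.48] [0.99 0.   0.  ]
16 [-0.03 -0.16 -0.47] [0.99 0.   0.  ]
17 [-0.03 -0.2  -0.45] [0.99 0.   0.  ]
18 [-0.03 -0.24 -0.44] [0.99 0.   0.  ]
19 [-0.03 -0.27 -0.42] [0.99 0.   0.  ]
```

Request:
arm_command:
  plan:
    - {"dx":-0.05,"dy":0.4,"dz":-0.3,"wx":1,"wy":0,"wz":0}
    - {"dx":-0.05,"dy":0.37,"dz":-0.33,"wx":1,"wy":0,"wz":0}
    - {"dx":-0.05,"dy":0.34,"dz":-0.36,"wx":1,"wy":0,"wz":0}
    - {"dx":-0.05,"dy":0.32,"dz":-0.38,"wx":1,"wy":0,"wz":0}
    - {"dx":-0.05,"dy":0.28,"dz":-0.41,"wx":1,"wy":0,"wz":0}
    - {"dx":-0.05,"dy":0.25,"dz":-0.43,"wx":1,"wy":0,"wz":0}
    - {"dx":-0.05,"dy":0.22,"dz":-0.45,"wx":1,"wy":0,"wz":0}
    - {"dx":-0.05,"dy":0.18,"dz":-0.46,"wx":1,"wy":0,"wz":0}
    - {"dx":-0.05,"dy":0.14,"dz":-0.47,"wx":1,"wy":0,"wz":0}
    - {"dx":-0.05,"dy":0.1,"dz":-0.48,"wx":1,"wy":0,"wz":0}
    - {"dx":-0.05,"dy":0.07,"dz":-0.49,"wx":1,"wy":0,"wz":0}
    - {"dx":0,"dy":0.03,"dz":-0.5,"wx":1,"wy":0,"wz":0}
    - {"dx":0,"dy":0,"dz":-0.5,"wx":1,"wy":0,"wz":0}
    - {"dx":0,"dy":-0.05,"dz":-0.5,"wx":1,"wy":0,"wz":0}
    - {"dx":0,"dy":-0.1,"dz":-0.5,"wx":1,"wy":0,"wz":0}
    - {"dx":0,"dy":-0.13,"dz":-0.48,"wx":1,"wy":0,"wz":0}
    - {"dx":0,"dy":-0.16,"dz":-0.47,"wx":1,"wy":0,"wz":0}
    - {"dx":0,"dy":-0.2,"dz":-0.45,"wx":1,"wy":0,"wz":0}
    - {"dx":0,"dy":-0.24,"dz":-0.44,"wx":1,"wy":0,"wz":0}
    - {"dx":0,"dy":-0.27,"dz":-0.42,"wx":1,"wy":0,"wz":0}

```text
time_s: 6.73
tcp_pos: [0.5164, 0.0415, 0.1519]
eef_rot: [106.6, 89.5, 165.8]
contact_force: [-0.3, 0.2, -0.9]
gripper_width: 0.0122
```

```bash
python3 - <<'E'
from h import *
m=r.camera_model('wrist'); p,d=r.capture('wrist'); cv2.imwrite('pics/w3.png',p[:,:,::-1])
todo([.5315,.0535,.125],155); print(np.round(r.get_state()['joints'],1))
for o in r.spot_point('wrist','pan_1')[:4]: print(round(o['score'],2),np.round(o['centre'],1),np.round(onz(m,o['centre'],.065),4))
print(proj(m,[[.5315,.0535,.065],[.4575,-.104,.065]]))
E
```

```text
t 6.78 p [0.5161 0.0402 0.1518] w 0.0121 F [ 0.  -1.8 -0.5]
shares d [ 1.33 -0.33  0.97] w [-1.34 -0.04 -0.12]
[ 25.9  10.4 -25.3  -0.4 -54.7 -56.8]
0.38 [281.4 270.2] [0.5342 0.0724 0.065 ]
[[271.56738598 248.58561979]
 [243.03295235  -9.12251813]]
```

View pics/w3.png

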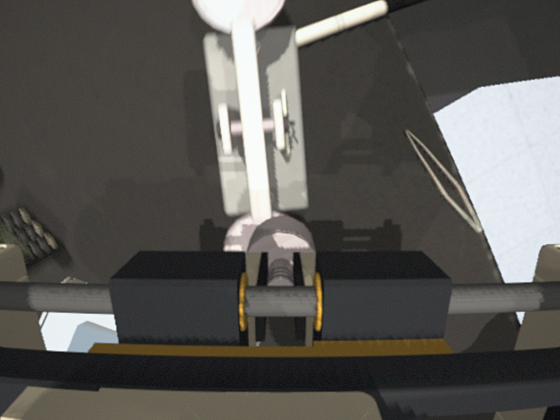

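Request:
arm_command:
  plan:
    - {"dx":0,"dy":-0.15,"dz":0.5,"wx":-0.7,"wy":0,"wz":-0.1}
    - {"dx":0,"dy":-0.15,"dz":0.45,"wx":-0.6,"wy":0,"wz":0}
    - {"dx":0.3,"dy":0,"dz":0,"wx":0,"wy":0,"wz":0}
    - {"dx":0,"dy":0,"dz":0,"wx":0,"wy":0,"wz":0}

```text
time_s: 7.17
tcp_pos: [0.53, 0.055, 0.1446]
eef_rot: [141.3, 89.8, -153.0]
contact_force: [-1.1, 0.0, -0.8]
gripper_width: 0.0122
```

```bash
python3 - <<'E'
from h import *
m=r.camera_model('wrist'); p,d=r.capture('wrist'); cv2.imwrite('pics/w4.png',p[:,:,::-1])
q,_=r.capture('top'); cv2.imwrite('pics/t4.png',q[:,:,::-1])
todo([.5315,.0535,.118],155)
C=cloud(m,d); C[d==0]=np.nan
# other pan / beam line from wrist depth
s=(C[...,2]>.055)&(C[...,2]<.09)&(np.hypot(C[...,0]-.495,C[...,1]+.025)<.06); P=C[s][:,:2]; print(len(P)); print(np.polyfit(P[:,1],P[:,0],1), np.polyval(np.polyfit(P[:,1],P[:,0],1),[.0535,-.104]))
s=(C[...,2]>.055)&(C[...,2]<.075)&(np.hypot(C[...,0]-.5315,C[...,1]-.0535)<.045); P=C[s];print(len(P),P.min(0),P.max(0))
E
```

```text
t 7.27 p [0.5305 0.0549 0.1456] w 0.0123 F [-0.3 -0.2 -0.2]
shares d [ 1.38 -0.08 -0.04] w [ 0.16 -0.03 -0.02]
6153
[0.40153423 0.50776829] [0.52925037 0.46600873]
2530 [0.50435455 0.0234002  0.06079633] [0.56536261 0.07521745 0.07073142]
```

View pics/w4.png

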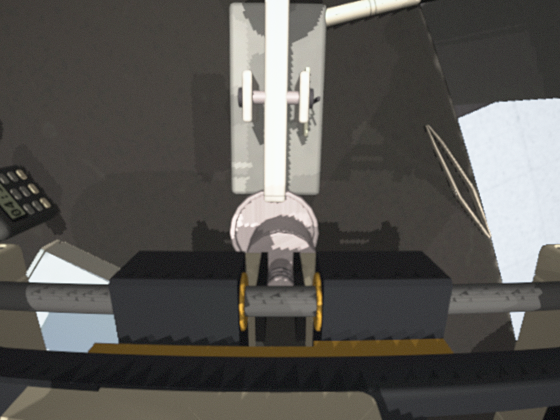

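View pics/t4.png

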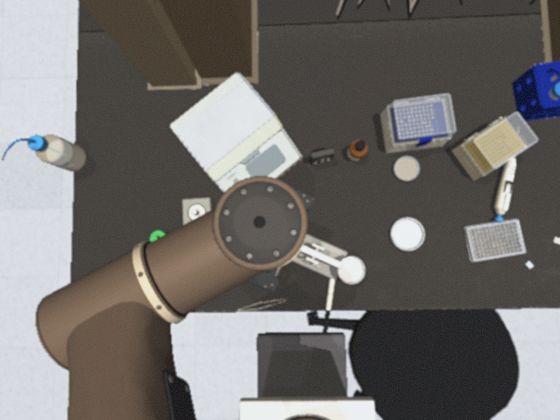

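```bash
python3 - <<'E'
from h import *
p=cv2.imread('pics/w4.png'); m=r.camera_model('wrist')
for px in [(275,236),(231,232),(319,232),(275,192)]: print(px,np.round(onz(m,px,.069),4))
todo([.5315,.0535,.118],155)
cv2.imwrite('pics/w4z.png',cv2.resize(p[170:340,200:350],None,fx=3.5,fy=3.5))
E
```

```text
(275, 236) [0.5365 0.057  0.069 ]
(231, 232) [0.5635 0.0415 0.069 ]
(319, 232) [0.507 0.067 0.069]
(275, 192) [0.5234 0.0282 0.069 ]
t 7.27 p [0.5305 0.0549 0.1456] w 0.0123 F [-0.3 -0.2 -0.2]
shares d [ 1.38 -0.08 -0.04] w [ 0.16 -0.03 -0.02]
```

View pics/w4z.png

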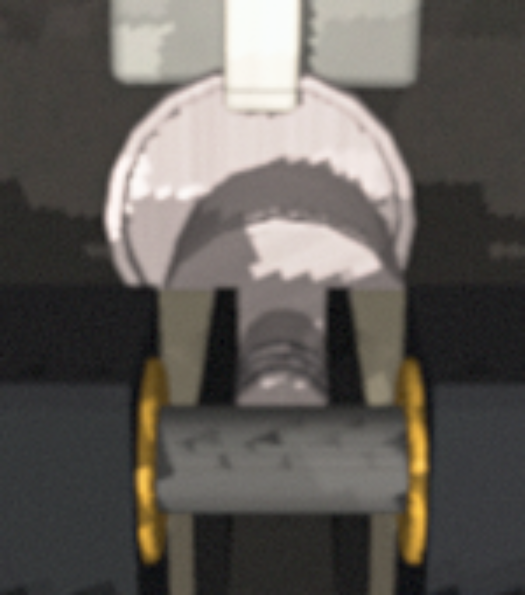

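Request:
arm_command:
  plan:
    - {"dx":0.5,"dy":-0.12,"dz":0,"wx":0.1,"wy":0,"wz":0}
    - {"dx":0.5,"dy":0,"dz":0,"wx":0,"wy":0,"wz":0}
    - {"dx":0.3,"dy":0,"dz":0,"wx":0,"wy":0,"wz":0}
    - {"dx":0,"dy":0,"dz":0,"wx":0,"wy":0,"wz":0}

```text
time_s: 7.6
tcp_pos: [0.5318, 0.0535, 0.117]
eef_rot: [146.0, 89.9, -148.9]
contact_force: [0.3, 0.6, -0.7]
gripper_width: 0.0121
```

```bash
python3 - <<'E'
from h import *
todo([.533,.0545,.114],155)
E
```

```text
t 7.6 p [0.5318 0.0535 0.117 ] w 0.0121 F [ 0.3  0.6 -0.7]
shares d [ 0.15 -0.03  0.07] w [ 0.03 -0.03 -0.02]
```

Request:
arm_command:
  plan:
    - {"dx":0.15,"dy":-0.03,"dz":0.07,"wx":0,"wy":0,"wz":0}
    - {"dx":0.05,"dy":0,"dz":0,"wx":0,"wy":0,"wz":0}

```text
time_s: 7.77
tcp_pos: [0.5325, 0.0542, 0.1118]
eef_rot: [144.3, 89.8, -150.5]
contact_force: [0.1, -0.3, -0.7]
gripper_width: 0.0125
```

Request:
arm_command:
  plan:
    - {"dx":0,"dy":0,"dz":0,"wx":0,"wy":0,"wz":0}
    - {"dx":0,"dy":0,"dz":0,"wx":0,"wy":0,"wz":0}
    - {"dx":0,"dy":0,"dz":0,"wx":0,"wy":0,"wz":0}
    - {"dx":0,"dy":0,"dz":0,"wx":0,"wy":0,"wz":0}
    - {"dx":0,"dy":0,"dz":0,"wx":0,"wy":0,"wz":0}
    - {"dx":0,"dy":0,"dz":0,"wx":0,"wy":0,"wz":0}
  fingers: 0.1

```text
time_s: 8.27
tcp_pos: [0.5336, 0.0545, 0.1128]
eef_rot: [161.3, 89.9, -133.5]
contact_force: [-0.3, 0.5, -0.3]
gripper_width: 0.0387
```

```bash
python3 - <<'E'
from h import *
todo([.533,.0545,.17],155)
m=r.camera_model('wrist'); p,d=r.capture('wrist'); cv2.imwrite('pics/w5.png',p[:,:,::-1])
E
```

```text
t 8.27 p [0.5336 0.0545 0.1128] w 0.0387 F [-0.3  0.5 -0.3]
shares d [-2.86  0.03 -0.02] w [ 0.03 -0.03 -0.01]
```

View pics/w5.png

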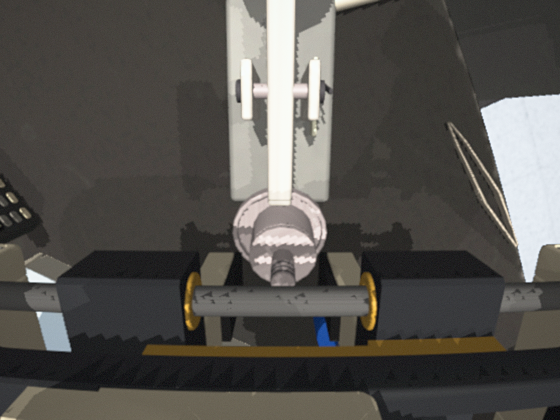

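Request:
arm_command:
  plan:
    - {"dx":-0.8,"dy":0,"dz":0,"wx":0,"wy":0,"wz":0}
    - {"dx":-1,"dy":0,"dz":0,"wx":0,"wy":0,"wz":0}
    - {"dx":-1,"dy":0,"dz":0,"wx":0,"wy":0,"wz":0}

```text
time_s: 8.57
tcp_pos: [0.5308, 0.0536, 0.1662]
eef_rot: [139.5, 89.4, -155.4]
contact_force: [-0.1, -0.1, 0.6]
gripper_width: 0.0395
```

```bash
python3 - <<'E'
from h import *
m=r.camera_model('wrist'); p,d=r.capture('wrist'); cv2.imwrite('pics/w6.png',p[:,:,::-1])
table([.5985,.253,.145],-115,20)
E
```

```text
0 [0.06 0.06 0.52] [-0.98 -0.   -0.  ]
1 [0.06 0.02 0.52] [-0.98 -0.   -0.  ]
2 [ 0.06 -0.02  0.52] [-0.98 -0.   -0.  ]
3 [ 0.06 -0.06  0.52] [-0.98 -0.   -0.  ]
4 [ 0.06 -0.1   0.51] [-0.98 -0.   -0.  ]
5 [ 0.06 -0.14  0.5 ] [-0.98 -0.   -0.  ]
6 [ 0.06 -0.18  0.49] [-0.98 -0.   -0.  ]
7 [ 0.06 -0.22  0.48] [-0.98 -0.   -0.  ]
8 [ 0.06 -0.26  0.46] [-0.98 -0.   -0.  ]
9 [ 0.06 -0.29  0.44] [-0.98 -0.   -0.  ]
10 [ 0.06 -0.32  0.41] [-0.98 -0.   -0.  ]
11 [ 0.06 -0.36  0.38] [-0.98 -0.   -0.  ]
12 [ 0.06 -0.38  0.36] [-0.98 -0.   -0.  ]
13 [ 0.06 -0.41  0.32] [-0.98 -0.   -0.  ]
14 [ 0.06 -0.44  0.29] [-0.98 -0.   -0.  ]
15 [ 0.06 -0.46  0.26] [-0.98 -0.   -0.  ]
16 [ 0.06 -0.48  0.22] [-0.98 -0.   -0.  ]
17 [ 0.06 -0.49  0.18] [-0.98 -0.   -0.  ]
18 [ 0.06 -0.5   0.14] [-0.98 -0.   -0.  ]
19 [ 0.06 -0.51  0.1 ] [-0.98 -0.   -0.  ]
```

View pics/w6.png

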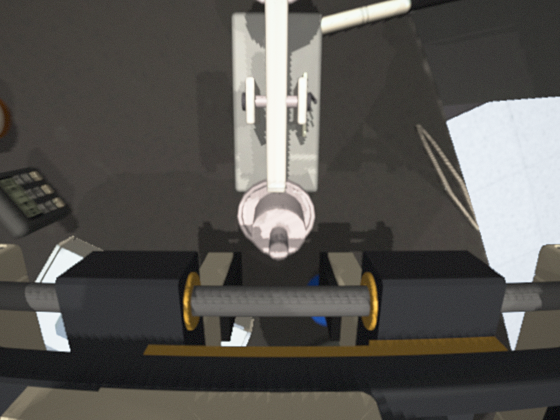

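Request:
arm_command:
  plan:
    - {"dx":0.05,"dy":0.06,"dz":0.5,"wx":-0.95,"wy":0,"wz":0}
    - {"dx":0.05,"dy":0.02,"dz":0.5,"wx":-0.95,"wy":0,"wz":0}
    - {"dx":0.05,"dy":-0.02,"dz":0.5,"wx":-0.95,"wy":0,"wz":0}
    - {"dx":0.05,"dy":-0.06,"dz":0.5,"wx":-0.95,"wy":0,"wz":0}
    - {"dx":0.05,"dy":-0.1,"dz":0.5,"wx":-0.95,"wy":0,"wz":0}
    - {"dx":0.05,"dy":-0.14,"dz":0.5,"wx":-0.95,"wy":0,"wz":0}
    - {"dx":0.05,"dy":-0.18,"dz":0.49,"wx":-0.95,"wy":0,"wz":0}
    - {"dx":0.05,"dy":-0.22,"dz":0.48,"wx":-0.95,"wy":0,"wz":0}
    - {"dx":0.05,"dy":-0.26,"dz":0.46,"wx":-0.95,"wy":0,"wz":0}
    - {"dx":0.05,"dy":-0.29,"dz":0.44,"wx":-0.95,"wy":0,"wz":0}
    - {"dx":0.05,"dy":-0.32,"dz":0.41,"wx":-0.95,"wy":0,"wz":0}
    - {"dx":0.05,"dy":-0.36,"dz":0.38,"wx":-0.95,"wy":0,"wz":0}
    - {"dx":0.05,"dy":-0.38,"dz":0.36,"wx":-0.95,"wy":0,"wz":0}
    - {"dx":0.05,"dy":-0.41,"dz":0.32,"wx":-0.95,"wy":0,"wz":0}
    - {"dx":0.05,"dy":-0.44,"dz":0.29,"wx":-0.95,"wy":0,"wz":0}
    - {"dx":0.05,"dy":-0.46,"dz":0.26,"wx":-0.95,"wy":0,"wz":0}
    - {"dx":0.05,"dy":-0.48,"dz":0.22,"wx":-0.95,"wy":0,"wz":0}
    - {"dx":0.05,"dy":-0.49,"dz":0.18,"wx":-0.95,"wy":0,"wz":0}

```text
time_s: 10.12
tcp_pos: [0.5942, 0.2397, 0.1567]
eef_rot: [-127.1, 89.6, 20.0]
contact_force: [-0.6, -0.3, 0.7]
gripper_width: 0.039
```

```bash
python3 - <<'E'
from h import *
m=r.camera_model('wrist'); p,d=r.capture('wrist'); cv2.imwrite('pics/w7.png',p[:,:,::-1])
todo([.5985,.253,.13],-115)
print(proj(m,[[.5985,.253,.062]]))
C=cloud(m,d)
s=(np.hypot(C[...,0]-.5985,C[...,1]-.253)<.02)&(C[...,2]>.055)&(C[...,2]<.066)&(d>0); P=C[s]
print(len(P),P.mean(0),P.min(0),P.max(0))
E
```

```text
t 10.17 p [0.5949 0.2413 0.1564] w 0.0395 F [1.2 1.3 1. ]
shares d [ 1.32 -0.58  0.17] w [-1.63 -0.06  0.07]
[[262.55774892 228.32990702]]
255 [0.60135318 0.25141574 0.06116113] [0.59461607 0.24548695 0.05500458] [0.60720997 0.25819999 0.0634099 ]
```

View pics/w7.png

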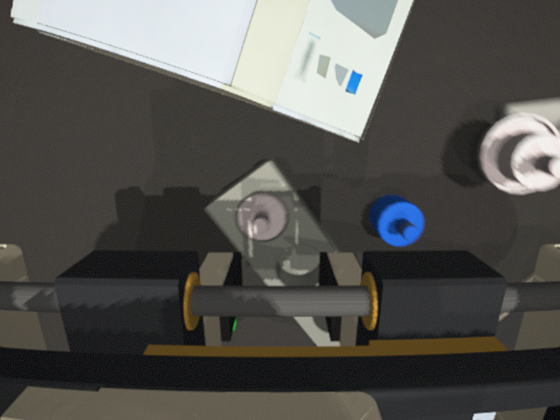

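Request:
arm_command:
  plan:
    - {"dx":0.3,"dy":-0.3,"dz":0.1,"wx":-0.8,"wy":0,"wz":0}
    - {"dx":0.6,"dy":-0.28,"dz":0.1,"wx":-0.75,"wy":0,"wz":0}
    - {"dx":0.6,"dy":0,"dz":0,"wx":0,"wy":0,"wz":0}
    - {"dx":0.6,"dy":0,"dz":0,"wx":0,"wy":0,"wz":0}
    - {"dx":0.5,"dy":0,"dz":0,"wx":0,"wy":0,"wz":0}
    - {"dx":0,"dy":0,"dz":0,"wx":0,"wy":0,"wz":0}

```text
time_s: 10.67
tcp_pos: [0.5979, 0.2541, 0.1016]
eef_rot: [-131.4, 89.5, 23.0]
contact_force: [-0.3, -0.7, -0.9]
gripper_width: 0.0396
```

```bash
python3 - <<'E'
from h import *
todo([.600,.2525,.0525],-115)
E
```

```text
t 10.67 p [0.5979 0.2541 0.1016] w 0.0396 F [-0.3 -0.7 -0.9]
shares d [ 2.45  0.04 -0.12] w [-0.12 -0.07  0.08]
```

Request:
arm_command:
  plan:
    - {"dx":0.5,"dy":0.04,"dz":-0.12,"wx":-0.1,"wy":-0.05,"wz":0.05}
    - {"dx":0.6,"dy":0,"dz":0,"wx":0,"wy":0,"wz":0}
    - {"dx":0.5,"dy":0,"dz":0,"wx":0,"wy":0,"wz":0}
    - {"dx":0.2,"dy":0,"dz":0,"wx":0,"wy":0,"wz":0}
    - {"dx":0,"dy":0,"dz":0,"wx":0,"wy":0,"wz":0}

```text
time_s: 11.08
tcp_pos: [0.6002, 0.251, 0.062]
eef_rot: [-130.2, 89.9, 24.5]
contact_force: [-1.1, -0.1, 0.7]
gripper_width: 0.0395
```

```bash
python3 - <<'E'
from h import *
todo([.600,.2525,.0525],-115)
m=r.camera_model('wrist'); p,d=r.capture('wrist'); cv2.imwrite('pics/w8.png',p[:,:,::-1])
E
```

```text
t 11.08 p [0.6002 0.251  0.062 ] w 0.0395 F [-1.1 -0.1  0.7]
shares d [ 0.47 -0.06  0.04] w [-0.06 -0.02  0.02]
```

View pics/w8.png

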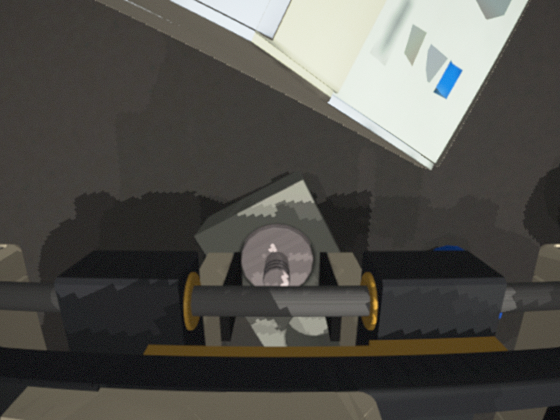

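Knob sits between the pads (column ~276). Descend the rest and close.

Request:
arm_command:
  plan:
    - {"dx":0.35,"dy":-0.05,"dz":0.04,"wx":0,"wy":0,"wz":0}
    - {"dx":0.1,"dy":0,"dz":0,"wx":0,"wy":0,"wz":0}
    - {"dx":0,"dy":0,"dz":0,"wx":0,"wy":0,"wz":0}

```text
time_s: 11.38
tcp_pos: [0.6006, 0.2528, 0.0535]
eef_rot: [-127.6, 89.8, 27.1]
contact_force: [0.2, -0.5, 0.4]
gripper_width: 0.0397
```

Request:
arm_command:
  plan:
    - {"dx":0,"dy":0,"dz":0,"wx":0,"wy":0,"wz":0}
    - {"dx":0,"dy":0,"dz":0,"wx":0,"wy":0,"wz":0}
    - {"dx":0,"dy":0,"dz":0,"wx":0,"wy":0,"wz":0}
    - {"dx":0,"dy":0,"dz":0,"wx":0,"wy":0,"wz":0}
    - {"dx":0,"dy":0,"dz":0,"wx":0,"wy":0,"wz":0}
    - {"dx":0,"dy":0,"dz":0,"wx":0,"wy":0,"wz":0}
    - {"dx":0,"dy":0,"dz":0,"wx":0,"wy":0,"wz":0}
  fingers: 1
  force: 20

```text
time_s: 11.97
tcp_pos: [0.6009, 0.2533, 0.0546]
eef_rot: [-123.6, 89.7, 31.2]
contact_force: [-0.7, -0.6, -0.8]
gripper_width: 0.0125
```

```bash
python3 - <<'E'
from h import *
todo([.600,.2525,.0525],-115)
E
```

```text
t 11.97 p [0.6009 0.2533 0.0546] w 0.0125 F [-0.7 -0.6 -0.8]
shares d [0.11 0.06 0.02] w [-0.06 -0.04  0.06]
```

Request:
arm_command:
  plan:
    - {"dx":-0.3,"dy":0,"dz":0,"wx":0,"wy":0,"wz":0}
    - {"dx":-0.5,"dy":0,"dz":0,"wx":0,"wy":0,"wz":0}
    - {"dx":-0.7,"dy":0,"dz":0,"wx":0,"wy":0,"wz":0}
    - {"dx":-0.8,"dy":0,"dz":0,"wx":0,"wy":0,"wz":0}
    - {"dx":-0.8,"dy":0,"dz":0,"wx":0,"wy":0,"wz":0}
    - {"dx":-0.8,"dy":0,"dz":0,"wx":0,"wy":0,"wz":0}
    - {"dx":-0.8,"dy":0,"dz":0,"wx":0,"wy":0,"wz":0}
    - {"dx":-0.6,"dy":0,"dz":0,"wx":0,"wy":0,"wz":0}

```text
time_s: 12.63
tcp_pos: [0.5991, 0.2522, 0.1668]
eef_rot: [-132.7, 89.9, 22.0]
contact_force: [-0.2, -0.8, -1.9]
gripper_width: 0.0122
```

```bash
python3 - <<'E'
from h import *
m=r.camera_model('wrist'); p,d=r.capture('wrist'); cv2.imwrite('pics/w9.png',p[:,:,::-1])
todo([.4575,-.104,.18],155)
table([.47,-.07,.18],155,24)
E
```

```text
t 12.68 p [0.6003 0.2528 0.1697] w 0.012 F [ 1.3 -0.   1.9]
shares d [-0.59 19.18 -1.16] w [1.958e+01 1.000e-02 7.000e-02]
0 [-0.02  0.72 -0.04] [0.82 0.   0.  ]
1 [-0.02  0.72 -0.09] [0.82 0.   0.  ]
2 [-0.02  0.71 -0.14] [0.82 0.   0.  ]
3 [-0.02  0.7  -0.18] [0.82 0.   0.  ]
4 [-0.02  0.69 -0.23] [0.82 0.   0.  ]
5 [-0.02  0.67 -0.27] [0.82 0.   0.  ]
6 [-0.02  0.65 -0.31] [0.82 0.   0.  ]
7 [-0.02  0.63 -0.36] [0.82 0.   0.  ]
8 [-0.02  0.61 -0.4 ] [0.82 0.   0.  ]
9 [-0.02  0.58 -0.44] [0.82 0.   0.  ]
10 [-0.02  0.55 -0.47] [0.82 0.   0.  ]
11 [-0.02  0.52 -0.51] [0.82 0.   0.  ]
12 [-0.02  0.48 -0.54] [0.82 0.   0.  ]
13 [-0.02  0.45 -0.57] [0.82 0.   0.  ]
14 [-0.02  0.41 -0.6 ] [0.82 0.   0.  ]
15 [-0.02  0.37 -0.62] [0.82 0.   0.  ]
16 [-0.02  0.33 -0.65] [0.82 0.   0.  ]
17 [-0.02  0.29 -0.67] [0.82 0.   0.  ]
18 [-0.02  0.24 -0.68] [0.82 0.   0.  ]
19 [-0.02  0.2  -0.7 ] [0.82 0.   0.  ]
20 [-0.02  0.15 -0.71] [0.82 0.   0.  ]
21 [-0.02  0.1  -0.72] [0.82 0.   0.  ]
22 [-0.02  0.06 -0.72] [0.82 0.   0.  ]
23 [-0.02  0.01 -0.73] [0.82 0.   0.  ]
```

View pics/w9.png

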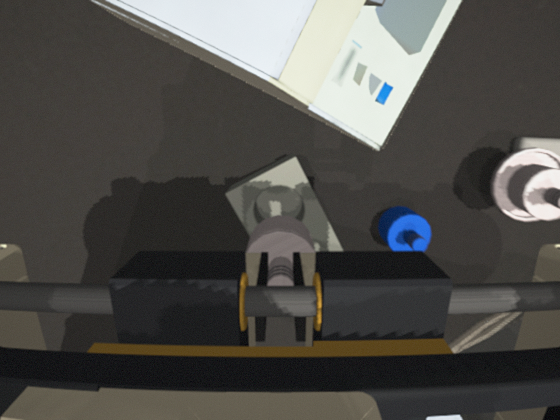

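Request:
arm_command:
  plan:
    - {"dx":-0.1,"dy":0.72,"dz":-0.04,"wx":0.8,"wy":0,"wz":0}
    - {"dx":-0.1,"dy":0.72,"dz":-0.09,"wx":0.8,"wy":0,"wz":0}
    - {"dx":-0.1,"dy":0.71,"dz":-0.14,"wx":0.8,"wy":0,"wz":0}
    - {"dx":-0.1,"dy":0.7,"dz":-0.18,"wx":0.8,"wy":0,"wz":0}
    - {"dx":-0.1,"dy":0.69,"dz":-0.23,"wx":0.8,"wy":0,"wz":0}
    - {"dx":-0.05,"dy":0.67,"dz":-0.27,"wx":0.8,"wy":0,"wz":0}
    - {"dx":-0.05,"dy":0.65,"dz":-0.31,"wx":0.8,"wy":0,"wz":0}
    - {"dx":-0.05,"dy":0.63,"dz":-0.36,"wx":0.8,"wy":0,"wz":0}
    - {"dx":-0.05,"dy":0.61,"dz":-0.4,"wx":0.8,"wy":0,"wz":0}
    - {"dx":-0.05,"dy":0.58,"dz":-0.44,"wx":0.8,"wy":0,"wz":0}
    - {"dx":-0.05,"dy":0.55,"dz":-0.47,"wx":0.8,"wy":0,"wz":0}
    - {"dx":0,"dy":0.52,"dz":-0.51,"wx":0.8,"wy":0,"wz":0}
    - {"dx":0,"dy":0.48,"dz":-0.54,"wx":0.8,"wy":0,"wz":0}
    - {"dx":0,"dy":0.45,"dz":-0.57,"wx":0.8,"wy":0,"wz":0}
    - {"dx":0,"dy":0.41,"dz":-0.6,"wx":0.8,"wy":0,"wz":0}
    - {"dx":0,"dy":0.37,"dz":-0.62,"wx":0.8,"wy":0,"wz":0}
    - {"dx":0,"dy":0.33,"dz":-0.65,"wx":0.8,"wy":0,"wz":0}
    - {"dx":0,"dy":0.29,"dz":-0.67,"wx":0.8,"wy":0,"wz":0}
    - {"dx":0,"dy":0.24,"dz":-0.68,"wx":0.8,"wy":0,"wz":0}
    - {"dx":0,"dy":0.2,"dz":-0.7,"wx":0.8,"wy":0,"wz":0}

```text
time_s: 14.35
tcp_pos: [0.4823, -0.0246, 0.1968]
eef_rot: [-47.4, 88.7, 30.7]
contact_force: [0.3, 0.8, -2.3]
gripper_width: 0.0118
```

```bash
python3 - <<'E'
from h import *
print(np.round(r.get_state()['joints'],1))
todo([.4575,-.104,.18],155)
table([.465,-.088,.18],155,6)
E
```

```text
[ 20.3   3.5 -26.9  -0.3 -58.3 -32.1]
t 14.35 p [ 0.4823 -0.0246  0.1968] w 0.0118 F [ 0.3  0.8 -2.3]
shares d [ 0.77  0.41 -4.15] w [2.85 0.21 0.18]
0 [ 0.13  0.03 -0.55] [0.48 0.04 0.03]
1 [ 0.13  0.01 -0.55] [0.48 0.04 0.03]
2 [ 0.13 -0.01 -0.55] [0.48 0.04 0.03]
3 [ 0.14 -0.03 -0.55] [0.48 0.04 0.03]
4 [ 0.14 -0.05 -0.55] [0.48 0.04 0.03]
5 [ 0.14 -0.07 -0.54] [0.48 0.04 0.03]
```

Request:
arm_command:
  plan:
    - {"dx":0.1,"dy":0.03,"dz":-0.55,"wx":0.48,"wy":0.05,"wz":0.05}
    - {"dx":0.1,"dy":0,"dz":-0.55,"wx":0.48,"wy":0.05,"wz":0.05}
    - {"dx":0.1,"dy":0,"dz":-0.55,"wx":0.48,"wy":0.05,"wz":0.05}
    - {"dx":0.1,"dy":-0.03,"dz":-0.55,"wx":0.48,"wy":0,"wz":0}
    - {"dx":0.1,"dy":-0.05,"dz":-0.45,"wx":0.48,"wy":0,"wz":0}
    - {"dx":0,"dy":0,"dz":-0.3,"wx":0.2,"wy":0,"wz":0}
    - {"dx":0,"dy":0,"dz":0,"wx":0,"wy":0,"wz":0}

```text
time_s: 14.93
tcp_pos: [0.4636, -0.0876, 0.1866]
eef_rot: [-30.1, 89.7, 34.8]
contact_force: [-0.2, -0.0, -0.9]
gripper_width: 0.0124
```

```bash
python3 - <<'E'
from h import *
m=r.camera_model('wrist'); p,d=r.capture('wrist'); cv2.imwrite('pics/w10.png',p[:,:,::-1])
q,_=r.capture('scene'); cv2.imwrite('pics/s10.png',q[:,:,::-1])
todo([.4575,-.104,.16],155)
print(proj(m,[[.4575,-.104,.083]]))
for o in r.spot_point('wrist','pan_1')[:4]: print(round(o['score'],2),np.round(o['centre'],1),np.round(onz(m,o['centre'],.083),4))
E
```

```text
t 15.03 p [ 0.4641 -0.0869  0.1867] w 0.0122 F [ 0.5  1.5 -1.8]
shares d [ 1.33 -0.06 -0.92] w [0.01 0.06 0.04]
[[280.14612029 196.54629512]]
0.79 [274.7 352.8] [0.5226 0.0236 0.083 ]
0.67 [276.  193.6] [ 0.4594 -0.1074  0.083 ]
```

View pics/w10.png

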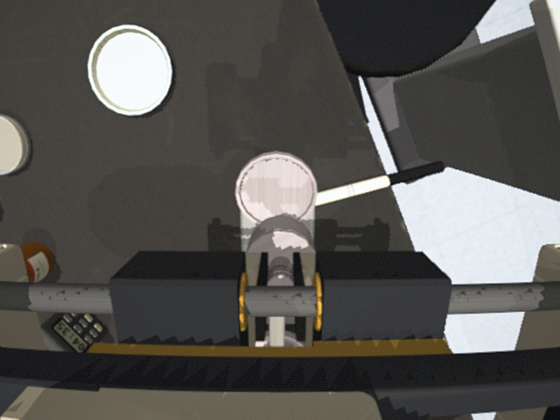

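View pics/s10.png

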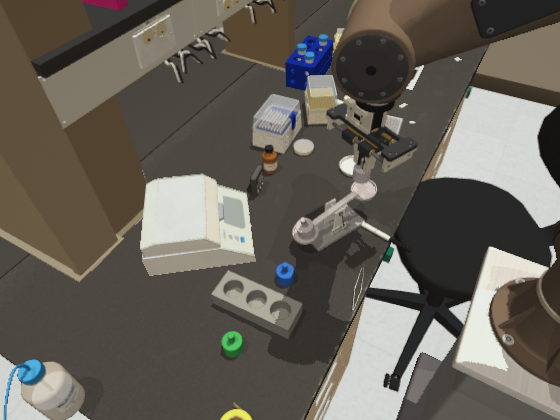

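Request:
arm_command:
  plan:
    - {"dx":0.3,"dy":-0.05,"dz":-0.5,"wx":0,"wy":0.05,"wz":0.05}
    - {"dx":0.5,"dy":0,"dz":-0.5,"wx":0,"wy":0,"wz":0}
    - {"dx":0.5,"dy":0,"dz":0,"wx":0,"wy":0,"wz":0}
    - {"dx":0.2,"dy":0,"dz":0,"wx":0,"wy":0,"wz":0}
    - {"dx":0,"dy":0,"dz":0,"wx":0,"wy":0,"wz":0}

```text
time_s: 15.5
tcp_pos: [0.4576, -0.1052, 0.1556]
eef_rot: [-10.8, 89.9, 54.7]
contact_force: [-0.9, 0.7, -1.6]
gripper_width: 0.0125
```

```bash
python3 - <<'E'
from h import *
m=r.camera_model('wrist'); p,d=r.capture('wrist'); cv2.imwrite('pics/w11.png',p[:,:,::-1])
todo([.4587,-.107,.133],155)
E
```

```text
t 15.55 p [ 0.4578 -0.1051  0.1559] w 0.012 F [-0.8 -0.7 -1.1]
shares d [ 1.15 -0.08 -0.07] w [0.09 0.02 0.01]
```

View pics/w11.png

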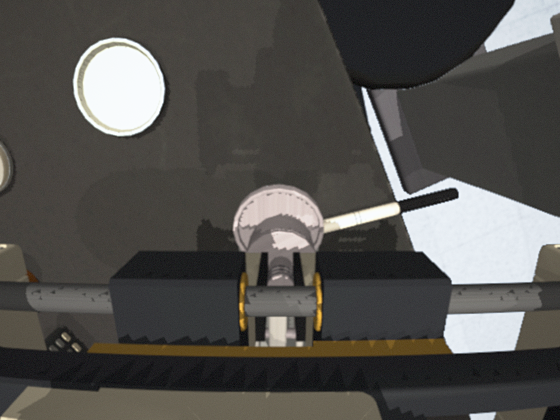

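```bash
python3 - <<'E'
from h import *
m=r.camera_model('wrist')
for px in [(279,185),(234,225),(324,225),(279,229)]: print(np.round(onz(m,px,.087+(.006 if px[1]==185 else 0)),4))
print(np.round(onz(m,(119,87),.012),4))
E
```

```text
[ 0.4451 -0.1372  0.093 ]
[ 0.4847 -0.1239  0.087 ]
[ 0.4294 -0.0986  0.087 ]
[ 0.4582 -0.1087  0.087 ]
[ 0.5389 -0.2557  0.012 ]
```

Request:
arm_command:
  plan:
    - {"dx":0.4,"dy":-0.05,"dz":-0.14,"wx":0.05,"wy":0,"wz":0}
    - {"dx":0.35,"dy":0,"dz":0,"wx":0,"wy":0,"wz":0}
    - {"dx":0.2,"dy":0,"dz":0,"wx":0,"wy":0,"wz":0}
    - {"dx":0,"dy":0,"dz":0,"wx":0,"wy":0,"wz":0}

```text
time_s: 15.88
tcp_pos: [0.4586, -0.1079, 0.1362]
eef_rot: [-45.5, 89.8, 19.7]
contact_force: [0.0, -0.6, -1.8]
gripper_width: 0.0121
```

```bash
python3 - <<'E'
from h import *
todo([.4585,-.108,.134],155)
E
```

```text
t 15.88 p [ 0.4586 -0.1079  0.1362] w 0.0121 F [ 0.  -0.6 -1.8]
shares d [ 0.11  0.   -0.01] w [0.06 0.03 0.03]
```

Request:
arm_command:
  plan:
    - {"dx":0.15,"dy":0,"dz":0,"wx":0,"wy":0,"wz":0}
    - {"dx":0.05,"dy":0,"dz":0,"wx":0,"wy":0,"wz":0}

```text
time_s: 16.05
tcp_pos: [0.4589, -0.1078, 0.1319]
eef_rot: [-49.5, 89.8, 15.8]
contact_force: [-0.5, -0.1, -1.2]
gripper_width: 0.0121
```

Request:
arm_command:
  plan:
    - {"dx":0,"dy":0,"dz":0,"wx":0,"wy":0,"wz":0}
    - {"dx":0,"dy":0,"dz":0,"wx":0,"wy":0,"wz":0}
    - {"dx":0,"dy":0,"dz":0,"wx":0,"wy":0,"wz":0}
    - {"dx":0,"dy":0,"dz":0,"wx":0,"wy":0,"wz":0}
    - {"dx":0,"dy":0,"dz":0,"wx":0,"wy":0,"wz":0}
    - {"dx":0,"dy":0,"dz":0,"wx":0,"wy":0,"wz":0}
  fingers: 0.1

```text
time_s: 16.55
tcp_pos: [0.4601, -0.1077, 0.133]
eef_rot: [-57.6, 89.7, 7.7]
contact_force: [0.6, -1.1, -1.0]
gripper_width: 0.0387
```

Request:
arm_command:
  plan:
    - {"dx":-0.6,"dy":0,"dz":0,"wx":0,"wy":0,"wz":0}
    - {"dx":-1,"dy":0,"dz":0,"wx":0,"wy":0,"wz":0}
    - {"dx":-1,"dy":0,"dz":0,"wx":0,"wy":0,"wz":0}
    - {"dx":-0.5,"dy":0,"dz":0,"wx":0,"wy":0,"wz":0}

```text
time_s: 16.88
tcp_pos: [0.4578, -0.1079, 0.1948]
eef_rot: [101.1, 90.0, 166.4]
contact_force: [0.4, -0.2, 0.2]
gripper_width: 0.0396
```

```bash
python3 - <<'E'
from h import *
m=r.camera_model('wrist'); p,d=r.capture('wrist'); cv2.imwrite('pics/w12.png',p[:,:,::-1])
q,e=r.capture('scene'); cv2.imwrite('pics/s12.png',cv2.resize(q[130:300,200:440,::-1],None,fx=3.2,fy=3.2))
todo([.4585,-.108,.134],155)
C=cloud(r.camera_model('scene'),e)
for x,y in [(.5335,.0545),(.4585,-.108)]:
    s=(np.hypot(C[...,0]-x,C[...,1]-y)<.035)&(C[...,2]>.06)&(e>0); P=C[s]; print(len(P),P[:,2].max() if len(P) else 0, P[P[:,2]>P[:,2].max()-.012].mean(0))
E
```

```text
t 16.98 p [ 0.4583 -0.1078  0.1948] w 0.0394 F [-0.1  0.2  0.4]
shares d [ 3.04 -0.01 -0.01] w [0.07 0.01 0.01]
581 0.14043481317501244 [0.52657801 0.04868348 0.13528981]
1648 0.370586067800669 [ 0.45185691 -0.08357681  0.36356733]
```

View pics/s12.png

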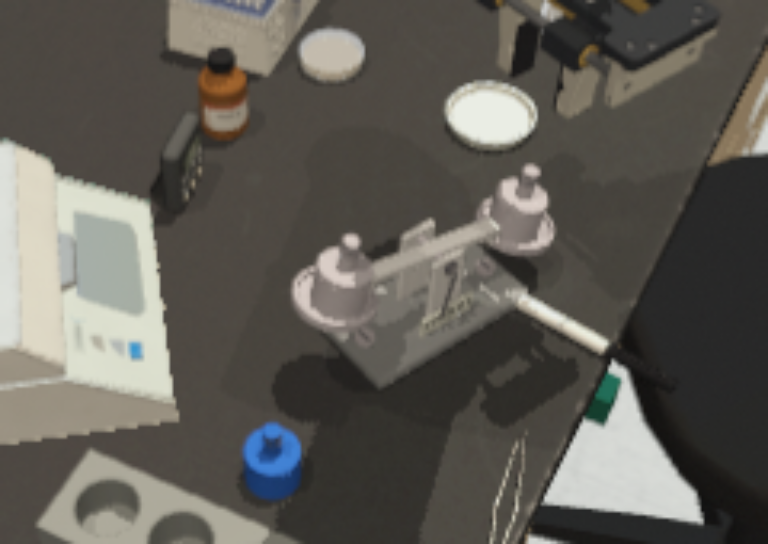

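View pics/w12.png

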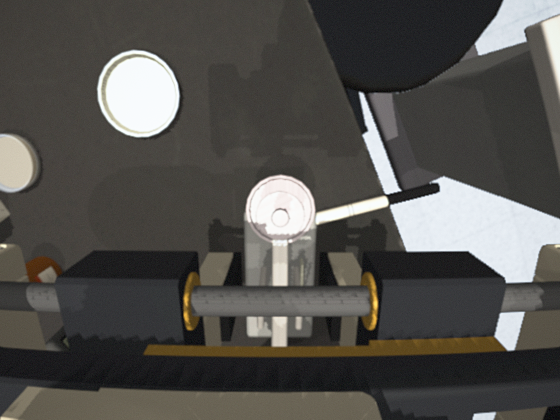

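```bash
python3 - <<'E'
from h import *
m=r.camera_model('wrist'); p,d=r.capture('wrist'); C=cloud(m,d); 
s=(np.hypot(C[...,0]-.455,C[...,1]+.115)<.03)&(C[...,2]>.08)&(C[...,2]<.13)&(d>0); P=C[s]
print(len(P),P[:,2].max()); Q=P[P[:,2]>P[:,2].max()-.01]; print('knob top',len(Q),Q.mean(0),Q.min(0),Q.max(0))
s=(np.hypot(C[...,0]-.455,C[...,1]+.11)<.04)&(C[...,2]>.066)&(C[...,2]<.083)&(d>0); P=C[s]; print('shoulder',len(P),P.mean(0),P.min(0),P.max(0))
A=np.c_[P[:,:2],np.ones(len(P))]; print(np.linalg.lstsq(A,P[:,2],rcond=None)[0])
s=(np.hypot(C[...,0]-.455,C[...,1]+.11)<.04)&(C[...,2]>.035)&(C[...,2]<.06)&(d>0); P=C[s]; print('pan',len(P),P.mean(0),P.min(0),P.max(0))
E
```

```text
871 0.10480965631816859
knob top 255 [ 0.45692714 -0.11265065  0.10229886] [ 0.45065582 -0.11846448  0.09486691] [ 0.46383069 -0.10545786  0.10480966]
shoulder 1678 [ 0.45987319 -0.10621027  0.07806018] [ 0.43941867 -0.12749964  0.06604633] [ 0.47970513 -0.07292125  0.08298714]
[-0.02699847 -0.0593045   0.0841773 ]
pan 1764 [ 0.45701152 -0.1110967   0.0473632 ] [ 0.42949818 -0.1358598   0.04044624] [ 0.49033901 -0.07538365  0.05847608]
```

```bash
cat >> h.py <<'E'
N=np.array([-.084,-.18,.98]); N/=np.linalg.norm(N)
def Rt():
    y=np.array([-.9063,.4226,0]); y-=N*(y@N); y/=np.linalg.norm(y); return np.c_[-N,y,np.cross(-N,y)]
E
python3 - <<'E'
from h import *
g=np.array([.457,-.1125,.102])-.007*N
print(g, g+.05*N)
todo(g+.05*N,0,Rt())
E
```

```text
[ 0.45758804 -0.11123991  0.09513951] [ 0.45338774 -0.12024056  0.14414303]
t 17.03 p [ 0.4575 -0.1078  0.1935] w 0.0396 F [ 0.7 -0.  -0.6]
shares d [ 2.47 -0.07 -0.65] w [ 0.06 -2.49 -0.02]
```

Request:
arm_command:
  plan:
    - {"dx":0.3,"dy":0,"dz":-0.3,"wx":0.05,"wy":-0.8,"wz":0}
    - {"dx":0.5,"dy":0,"dz":-0.2,"wx":0,"wy":-0.8,"wz":0}
    - {"dx":0.6,"dy":0,"dz":0.1,"wx":0,"wy":-0.8,"wz":0}
    - {"dx":0.5,"dy":0,"dz":0.1,"wx":0,"wy":0,"wz":0}
    - {"dx":0,"dy":0,"dz":0,"wx":0,"wy":0,"wz":0}

```text
time_s: 17.45
tcp_pos: [0.4557, -0.1085, 0.1521]
eef_rot: [0.4, 78.5, 65.5]
contact_force: [-0.6, -0.1, 0.6]
gripper_width: 0.0399
```

```bash
python3 - <<'E'
from h import *
g=np.array([.457,-.1125,.102])-.007*N
todo(g+.05*N,0,Rt()); todo(g,0,Rt())
m=r.camera_model('wrist'); p,d=r.capture('wrist'); C=cloud(m,d);cv2.imwrite('pics/w13.png',p[:,:,::-1]) 
s=(np.hypot(C[...,0]-.455,C[...,1]+.115)<.03)&(C[...,2]>.08)&(C[...,2]<.115)&(d>0); P=C[s]
print(len(P),P[:,2].max()); Q=P[P[:,2]>P[:,2].max()-.01]; print('knob top',len(Q),Q.mean(0),Q.min(0),Q.max(0))
E
```

```text
t 17.45 p [ 0.4557 -0.1085  0.1521] w 0.0399 F [-0.6 -0.1  0.6]
shares d [ 0.27 -0.14 -0.65] w [ 0.02  0.01 -0.02]
t 17.45 p [ 0.4557 -0.1085  0.1521] w 0.0399 F [-0.6 -0.1  0.6]
shares d [ 2.77 -0.15 -0.65] w [ 0.02  0.01 -0.02]
1150 0.10476864056442298
knob top 393 [ 0.45651862 -0.1133128   0.10190725] [ 0.45035023 -0.11923363  0.09486685] [ 0.46353903 -0.10640676  0.10476864]
```

View pics/w13.png

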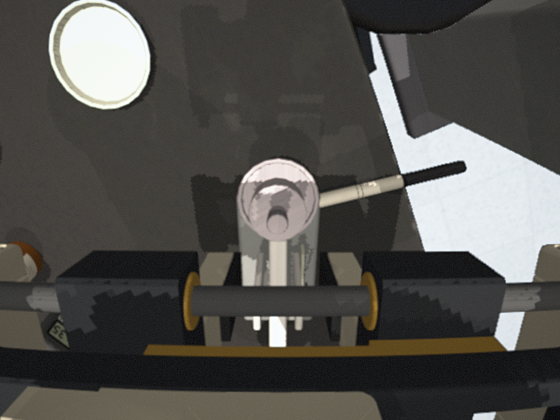

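Request:
arm_command:
  plan:
    - {"dx":0.4,"dy":-0.14,"dz":-0.4,"wx":0,"wy":0,"wz":0}
    - {"dx":0.6,"dy":0,"dz":-0.25,"wx":0,"wy":0,"wz":0}
    - {"dx":0.6,"dy":0,"dz":0,"wx":0,"wy":0,"wz":0}
    - {"dx":0.5,"dy":0,"dz":0,"wx":0,"wy":0,"wz":0}
    - {"dx":0,"dy":0,"dz":0,"wx":0,"wy":0,"wz":0}

```text
time_s: 17.92
tcp_pos: [0.4565, -0.1148, 0.1068]
eef_rot: [0.1, 78.7, 65.5]
contact_force: [0.0, -0.4, 0.5]
gripper_width: 0.0394
```

```bash
python3 - <<'E'
from h import *
g=np.array([.4567,-.113,.102])-.007*N
todo(g,0,Rt())
m=r.camera_model('wrist'); p,d=r.capture('wrist'); cv2.imwrite('pics/w14.png',p[:,:,::-1]) 
E
```

```text
t 17.92 p [ 0.4565 -0.1148  0.1068] w 0.0394 F [ 0.  -0.4  0.5]
shares d [0.6  0.03 0.04] w [ 0.08 -0.04 -0.02]
```

View pics/w14.png

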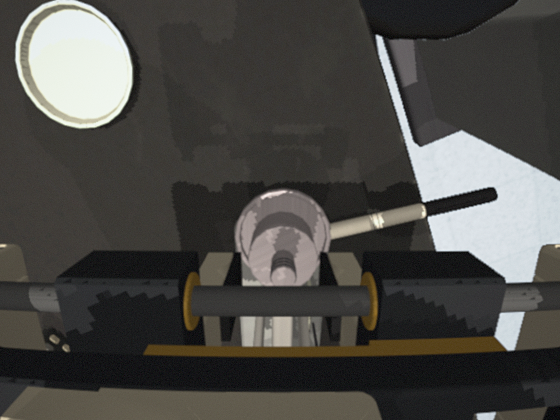

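Aligned with the knob (column ~283). Go down 11 mm and close.

Request:
arm_command:
  plan:
    - {"dx":0.35,"dy":0.03,"dz":0.04,"wx":0,"wy":0,"wz":0}
    - {"dx":0.2,"dy":0,"dz":0,"wx":0,"wy":0,"wz":0}
    - {"dx":0,"dy":0,"dz":0,"wx":0,"wy":0,"wz":0}

```text
time_s: 18.22
tcp_pos: [0.4585, -0.1117, 0.097]
eef_rot: [-0.5, 78.7, 64.9]
contact_force: [-0.5, -0.3, -0.1]
gripper_width: 0.0391
```

```bash
python3 - <<'E'
from h import *
g=np.array([.4567,-.113,.102])-.007*N
todo(g,0,Rt())
E
```

```text
t 18.22 p [ 0.4585 -0.1117  0.097 ] w 0.0391 F [-0.5 -0.3 -0.1]
shares d [ 0.09  0.05 -0.04] w [ 0.1  -0.04  0.  ]
```

Request:
arm_command:
  plan:
    - {"dx":0.09,"dy":0.05,"dz":0,"wx":0.05,"wy":0,"wz":0}
    - {"dx":0,"dy":0,"dz":0,"wx":0,"wy":0,"wz":0}
    - {"dx":0,"dy":0,"dz":0,"wx":0,"wy":0,"wz":0}
    - {"dx":0,"dy":0,"dz":0,"wx":0,"wy":0,"wz":0}
    - {"dx":0,"dy":0,"dz":0,"wx":0,"wy":0,"wz":0}
    - {"dx":0,"dy":0,"dz":0,"wx":0,"wy":0,"wz":0}
    - {"dx":0,"dy":0,"dz":0,"wx":0,"wy":0,"wz":0}
  fingers: 1
  force: 20

```text
time_s: 18.8
tcp_pos: [0.4582, -0.1108, 0.0963]
eef_rot: [-0.8, 78.7, 64.5]
contact_force: [0.0, -0.1, -0.3]
gripper_width: 0.012
```

```bash
python3 - <<'E'
from h import *
s,p,R=pose(); print(p,s['gripper_width'],s['contact_force'], R.T@[0,0,1]*1)
E
```

```text
[ 0.45815167 -0.11082105  0.09633279] 0.011972386756338929 [ 0.00887011 -0.08689267 -0.32398489] [-0.98053137 -0.0027729   0.19634293]
```

Request:
arm_command:
  plan:
    - {"dx":-0.25,"dy":0,"dz":0.05,"wx":0,"wy":0,"wz":0}
    - {"dx":-0.25,"dy":0,"dz":0.05,"wx":0,"wy":0,"wz":0}
    - {"dx":-0.25,"dy":0,"dz":0.05,"wx":0,"wy":0,"wz":0}
    - {"dx":-0.25,"dy":0,"dz":0.05,"wx":0,"wy":0,"wz":0}
    - {"dx":-0.25,"dy":0,"dz":0.05,"wx":0,"wy":0,"wz":0}
    - {"dx":-0.25,"dy":0,"dz":0.05,"wx":0,"wy":0,"wz":0}
    - {"dx":-0.25,"dy":0,"dz":0.05,"wx":0,"wy":0,"wz":0}
    - {"dx":-0.25,"dy":0,"dz":0.05,"wx":0,"wy":0,"wz":0}
    - {"dx":-0.4,"dy":0,"dz":0.08,"wx":0,"wy":0,"wz":0}
    - {"dx":-0.6,"dy":0,"dz":0.12,"wx":0,"wy":0,"wz":0}
    - {"dx":-0.6,"dy":0,"dz":0.12,"wx":0,"wy":0,"wz":0}
    - {"dx":-0.4,"dy":0,"dz":0.08,"wx":0,"wy":0,"wz":0}

```text
time_s: 19.8
tcp_pos: [0.4565, -0.1108, 0.1845]
eef_rot: [-0.0, 78.7, 65.2]
contact_force: [0.1, 0.6, -1.6]
gripper_width: 0.0119
```

```bash
python3 - <<'E'
from h import *
m=r.camera_model('wrist'); p,d=r.capture('wrist'); cv2.imwrite('pics/w15.png',p[:,:,::-1]) 
p,d=r.capture('scene'); cv2.imwrite('pics/s15.png',cv2.resize(p[130:300,200:440,::-1],None,fx=3.2,fy=3.2))
todo([.5385,-.256,.13],155)
table([.5385,-.256,.13],155,10)
E
```

```text
t 19.9 p [ 0.4572 -0.1108  0.1848] w 0.0125 F [ 0.3  0.3 -1. ]
shares d [ 1.74 -6.72 -5.34] w [0.06 2.47 0.02]
0 [ 0.17 -0.67 -0.53] [0.01 0.25 0.  ]
1 [ 0.18 -0.67 -0.53] [0.01 0.25 0.  ]
2 [ 0.2  -0.67 -0.53] [0.01 0.25 0.  ]
3 [ 0.21 -0.67 -0.52] [0.01 0.25 0.  ]
4 [ 0.22 -0.67 -0.52] [0.01 0.25 0.  ]
5 [ 0.23 -0.67 -0.51] [0.01 0.25 0.  ]
6 [ 0.24 -0.67 -0.51] [0.01 0.25 0.  ]
7 [ 0.25 -0.67 -0.5 ] [0.01 0.25 0.  ]
8 [ 0.25 -0.67 -0.5 ] [0.01 0.25 0.  ]
9 [ 0.26 -0.67 -0.49] [0.01 0.25 0.  ]
```

View pics/w15.png

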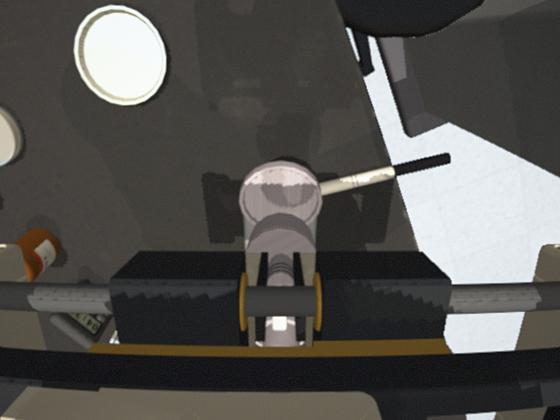

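View pics/s15.png

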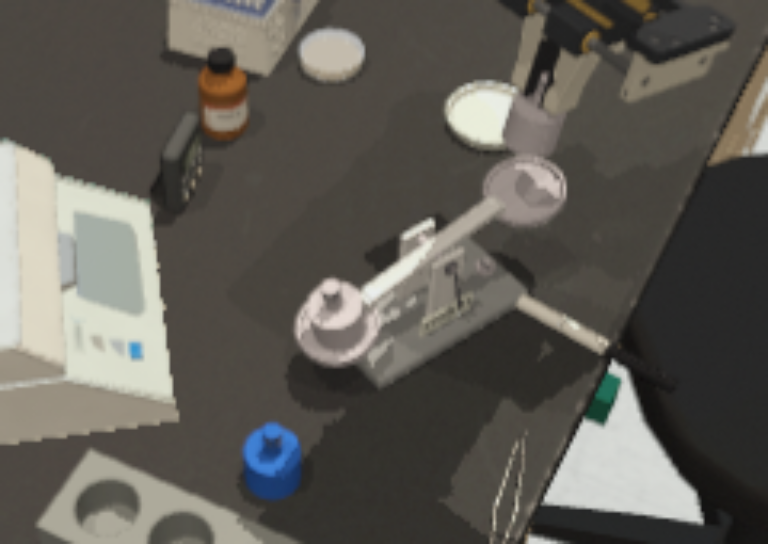

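Request:
arm_command:
  plan:
    - {"dx":0.1,"dy":-0.67,"dz":-0.53,"wx":0,"wy":0.25,"wz":0}
    - {"dx":0.1,"dy":-0.67,"dz":-0.53,"wx":0,"wy":0.25,"wz":0}
    - {"dx":0.1,"dy":-0.67,"dz":-0.53,"wx":0,"wy":0.25,"wz":0}
    - {"dx":0.1,"dy":-0.67,"dz":-0.52,"wx":0,"wy":0.25,"wz":0}
    - {"dx":0.2,"dy":-0.67,"dz":-0.52,"wx":0,"wy":0.25,"wz":0}
    - {"dx":0.2,"dy":-0.67,"dz":-0.51,"wx":0,"wy":0.25,"wz":0}
    - {"dx":0.3,"dy":-0.67,"dz":-0.51,"wx":0,"wy":0.25,"wz":0}
    - {"dx":0.3,"dy":-0.67,"dz":-0.5,"wx":0,"wy":0.25,"wz":0}
    - {"dx":0.3,"dy":-0.67,"dz":-0.5,"wx":0,"wy":0.25,"wz":0}
    - {"dx":0.3,"dy":-0.3,"dz":-0.25,"wx":0,"wy":0.2,"wz":0}
    - {"dx":0,"dy":0,"dz":0,"wx":0,"wy":0,"wz":0}

```text
time_s: 20.82
tcp_pos: [0.5362, -0.2625, 0.121]
eef_rot: [150.4, 88.8, -144.4]
contact_force: [-0.3, 0.7, -2.5]
gripper_width: 0.0122
```

```bash
python3 - <<'E'
from h import *
m=r.camera_model('wrist'); p,d=r.capture('wrist'); cv2.imwrite('pics/w16.png',p[:,:,::-1]) 
todo([.5385,-.256,.09],155)
for o in r.spot_point('wrist','dish')[:3]: print(o['score'],o['centre'],onz(m,o['centre'],0))
E
```

```text
t 20.87 p [ 0.5358 -0.262   0.1214] w 0.0122 F [-0.1  0.4 -1.7]
shares d [ 1.56 -0.01  0.35] w [ 0.05 -0.21 -0.13]
0.61 [276.3, 227.2] [ 0.54339321 -0.25458574  0.        ]
```

View pics/w16.png

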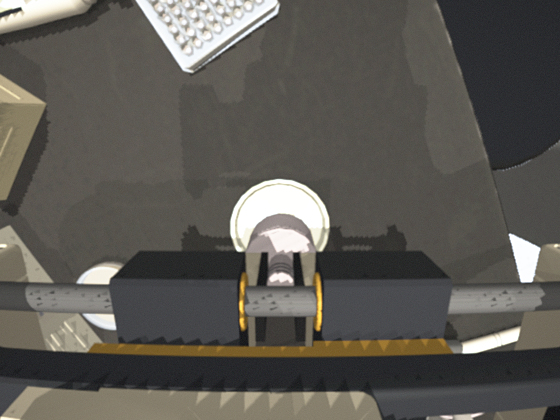

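Request:
arm_command:
  plan:
    - {"dx":0.3,"dy":0,"dz":0.2,"wx":0,"wy":-0.2,"wz":-0.1}
    - {"dx":0.5,"dy":0,"dz":0.15,"wx":0,"wy":0,"wz":0}
    - {"dx":0.6,"dy":0,"dz":0,"wx":0,"wy":0,"wz":0}
    - {"dx":0.6,"dy":0,"dz":0,"wx":0,"wy":0,"wz":0}
    - {"dx":0.4,"dy":0,"dz":0,"wx":0,"wy":0,"wz":0}
    - {"dx":0,"dy":0,"dz":0,"wx":0,"wy":0,"wz":0}

```text
time_s: 21.42
tcp_pos: [0.5389, -0.2516, 0.0735]
eef_rot: [-38.1, 89.5, 27.2]
contact_force: [-0.6, 1.1, -1.8]
gripper_width: 0.0122
```

```bash
python3 - <<'E'
from h import *
m=r.camera_model('wrist'); p,d=r.capture('wrist'); cv2.imwrite('pics/w17.png',p[:,:,::-1]) 
todo([.5385,-.256,.0535],155)
E
```

```text
t 21.47 p [ 0.5392 -0.2517  0.0742] w 0.0125 F [-0.8  0.4 -1.2]
shares d [ 1.03 -0.05 -0.22] w [0.06 0.08 0.07]
```

View pics/w17.png

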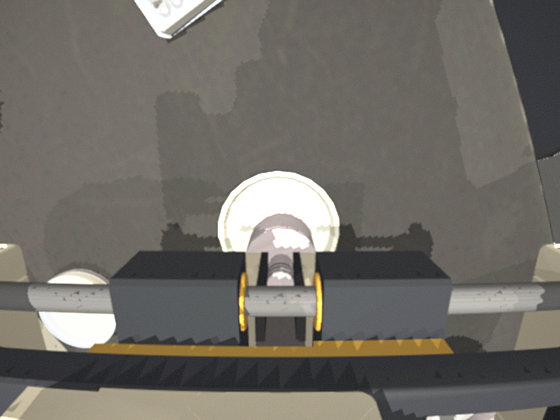

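Request:
arm_command:
  plan:
    - {"dx":0.3,"dy":-0.05,"dz":-0.2,"wx":0,"wy":0.08,"wz":0.05}
    - {"dx":0.35,"dy":0,"dz":0,"wx":0,"wy":0,"wz":0}
    - {"dx":0.2,"dy":0,"dz":0,"wx":0,"wy":0,"wz":0}
    - {"dx":0,"dy":0,"dz":0,"wx":0,"wy":0,"wz":0}

```text
time_s: 21.8
tcp_pos: [0.5397, -0.2559, 0.0576]
eef_rot: [-82.0, 89.7, -16.6]
contact_force: [-0.0, -0.7, -2.0]
gripper_width: 0.0118
```

```bash
python3 - <<'E'
from h import *
todo([.5385,-.256,.0535],155)
E
```

```text
t 21.8 p [ 0.5397 -0.2559  0.0576] w 0.0118 F [-0.  -0.7 -2. ]
shares d [ 0.21  0.05 -0.03] w [0.07 0.01 0.06]
```

Request:
arm_command:
  plan:
    - {"dx":0.15,"dy":0.05,"dz":0,"wx":0,"wy":0,"wz":0.05}
    - {"dx":0.05,"dy":0,"dz":0,"wx":0,"wy":0,"wz":0}
    - {"dx":0,"dy":0,"dz":0,"wx":0,"wy":0,"wz":0}

```text
time_s: 22.05
tcp_pos: [0.5389, -0.2557, 0.054]
eef_rot: [-59.6, 89.9, 5.8]
contact_force: [0.5, 0.4, -1.2]
gripper_width: 0.0124
```

```bash
python3 - <<'E'
from h import *
todo([.5385,-.256,.0525],155)
E
```

```text
t 22.05 p [ 0.5389 -0.2557  0.054 ] w 0.0124 F [ 0.5  0.4 -1.2]
shares d [ 0.07  0.01 -0.02] w [0.08 0.01 0.01]
```

Request:
arm_command:
  plan:
    - {"dx":0.1,"dy":0,"dz":0,"wx":0,"wy":0,"wz":0}
    - {"dx":0,"dy":0,"dz":0,"wx":0,"wy":0,"wz":0}
    - {"dx":0,"dy":0,"dz":0,"wx":0,"wy":0,"wz":0}

```text
time_s: 22.3
tcp_pos: [0.5395, -0.2558, 0.0547]
eef_rot: [-80.4, 89.8, -14.9]
contact_force: [-0.1, 0.2, -1.7]
gripper_width: 0.0121
```

Request:
arm_command:
  plan:
    - {"dx":0,"dy":0,"dz":0,"wx":0,"wy":0,"wz":0}
    - {"dx":0,"dy":0,"dz":0,"wx":0,"wy":0,"wz":0}
    - {"dx":0,"dy":0,"dz":0,"wx":0,"wy":0,"wz":0}
    - {"dx":0,"dy":0,"dz":0,"wx":0,"wy":0,"wz":0}
    - {"dx":0,"dy":0,"dz":0,"wx":0,"wy":0,"wz":0}
    - {"dx":0,"dy":0,"dz":0,"wx":0,"wy":0,"wz":0}
  fingers: 0.1

```text
time_s: 22.8
tcp_pos: [0.5404, -0.2561, 0.0548]
eef_rot: [-79.8, 89.7, -14.4]
contact_force: [0.5, -0.0, -0.5]
gripper_width: 0.0389
```

Request:
arm_command:
  plan:
    - {"dx":-0.5,"dy":0,"dz":0,"wx":0,"wy":0,"wz":0}
    - {"dx":-0.8,"dy":0,"dz":0,"wx":0,"wy":0,"wz":0}
    - {"dx":-1,"dy":0,"dz":0,"wx":0,"wy":0,"wz":0}
    - {"dx":-1,"dy":0,"dz":0,"wx":0,"wy":0,"wz":0}
    - {"dx":-1,"dy":0,"dz":0,"wx":0,"wy":0,"wz":0}
    - {"dx":-1,"dy":0,"dz":0,"wx":0,"wy":0,"wz":0}
    - {"dx":0,"dy":0,"dz":0,"wx":0,"wy":0,"wz":0}

```text
time_s: 23.38
tcp_pos: [0.5388, -0.2563, 0.1678]
eef_rot: [-129.3, 89.9, -63.9]
contact_force: [0.6, -0.1, 0.9]
gripper_width: 0.0392
```

```bash
python3 - <<'E'
from h import *
m=r.camera_model('wrist'); p,d=r.capture('wrist'); cv2.imwrite('pics/w18.png',p[:,:,::-1]); C=cloud(m,d)
s=(np.hypot(C[...,0]-.5385,C[...,1]+.256)<.03)&(C[...,2]>.05)&(C[...,2]<.07)&(d>0); P=C[s]; print('knob',len(P),P.mean(0),P.max(0))
s=(np.hypot(C[...,0]-.5385,C[...,1]+.256)<.03)&(C[...,2]>.032)&(C[...,2]<.042)&(d>0); P=C[s]; print('shoulder',len(P),P.mean(0),P.std(0))
p,d=r.capture('scene'); cv2.imwrite('pics/s18.png',cv2.resize(p[100:300,200:440,::-1],None,fx=3,fy=3))
todo([.5385,-.256,.0525],155)
E
```

```text
knob 257 [ 0.53959808 -0.25789608  0.05964265] [ 0.54647844 -0.25038813  0.06256477]
shoulder 1348 [ 0.53929085 -0.258506    0.03691543] [0.01065129 0.01052966 0.00095831]
t 23.48 p [ 0.5373 -0.2556  0.1645] w 0.0392 F [-0.2 -0.4 -0.4]
shares d [ 5.6  -0.08  0.01] w [ 0.08 -0.01 -0.03]
```

View pics/w18.png

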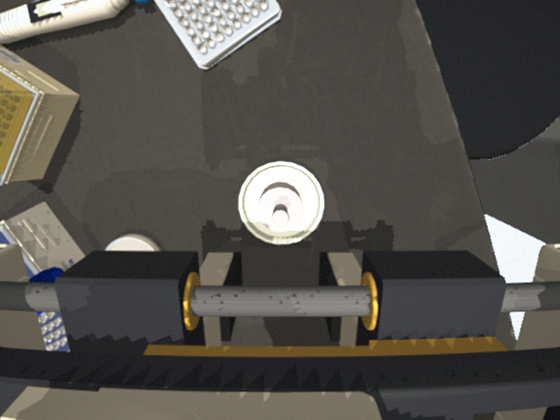

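View pics/s18.png

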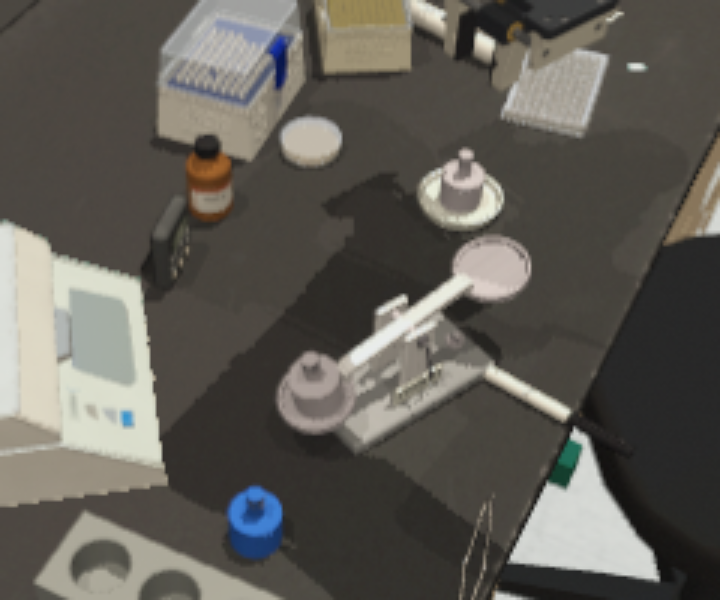

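```bash
python3 - <<'E'
from h import *
p,d=r.capture('top'); C=cloud(r.camera_model('top'),d)
s=(np.hypot(C[...,0]-.531,C[...,1]-.058)<.03)&(C[...,2]>.085)&(C[...,2]<.12)&(d>0); P=C[s]; print('light knob',len(P),P.mean(0) if len(P) else '')
s=r.get_state(); print(s['time_s'],np.abs(s['qd']).max())
print(r.close_job())
E
```

```text
light knob 36 [0.53379033 0.06030723 0.09937684]
23.5333 1.2694111233210306
the job is handed in; nothing more can be done
None
```

I weighed the two capsules, stood the heavier one upright in the white dish, and left the lighter one in its pan. The job was handed in at 23.5 s, and it gave no verdict.

- **Weighing:** The capsule from the tray's near pocket went into the balance's +y pan and the one from the far pocket into the −y pan. With the fingers clear, the −y side dropped. The knob on the raised side measured about 0.140 m and the one on the lowered side about 0.102 m, which is the full tilt. The beam stayed tipped and untouched for over a second before I gripped the heavier capsule.
- **Heavier capsule:** I lifted it with the gripper tilted to match the pan. The last wrist picture shows it upright in the dish, about 2 mm from the dish's centre. Its shoulder is level at 37 mm, as expected.
- **Lighter capsule:** It stands in the +y pan, which has now dropped to the stop. Its knob measured about 0.099 m high, close to where it should be.
- **Surroundings:** The gripper ended about 0.1 m above the dish, touching nothing. The amber bottle shows no movement in the scene pictures, though I compared it only by eye.
- **Less certain:** Camera estimates of the pan centres differed by 3–5 mm, so I used values in between. In the weighing picture the lighter capsule looked a few millimetres off its pan's centre, but inside the rim. I did not measure that offset directly.

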